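# Fetch the feeding bowl from behind the containers

## Robot

A 7-joint arm with a two-finger parallel gripper is mounted at the origin on the work surface. World frame = base frame: x ahead of the robot, y to its left, z up, the work surface at z = 0. Lengths are in mm, angles in rad, forces in N, time in s.
With the tool pointing down it reaches from about 425 to 825 mm from the base axis. Payload 3.6 kg.
Tool frame: the origin (TCP) lies at the very end of the fingers, on their centre line; the grasp point (between the pads) lies 19 mm behind it; z points along the fingers, y is the line along which they close (so a half turn about z gives the same grasp; the last joint's range is limited). The gripper opens to 93 mm and grips with 3 to 60 N. Pads are 15 mm wide; open, the fingers measure 128 mm over their backs; the gripper's body (75 mm by 188 mm) begins 65 mm behind the grasp point.
Start: joints at [-1.28, 0.615, -0.013, 1.423, 0.008, 1.103, -0.04], TCP at [203.076, 617.432, 218.64] pointing down, gripper open.
Joint ranges: [-3.12, 3.12], [-0.3, 2.06], [-1.34, 1.32], [0.26, 2.42], [-1.36, 4.5], [0.01, 1.98], [-2.84, 2.84]. Speed limits (rad/s): [2.79, 2.79, 3.14, 3.14, 3.14, 3.14, 3.14].

## Interface

Orientations are given as [roll, pitch, yaw] about the fixed x, y, z axes, in that order (R = Rz(yaw) Ry(pitch) Rx(roll)).
In Python, from bench import ctrl, cams, hand_in gives the robot as it stands. The module is installed in compiled form; this text tells all that it offers.
- The arm moves only by the tool drive_tool, never from a script. Its argument "targets" is a list of rows, each a list of 5 numbers: the shift along the world's x, y, z each as a share of 25 mm, from -1 to 1, then the turn about the world's z as a share of 0.08 rad, from -1 to 1, then the opening, from 0 (shut) to 1 (fully open). In form: [[dx, dy, dz, turn, jaw], ...]. A call has 1 to 12 rows; each row shifts and turns the commanded pose from where the row before left it; what a row does not reach is not made up. A row lasts 1/10 s, in which the tool goes at most 50 mm and 8.59 degrees, less where a joint would pass 70% of its speed; a pose out of reach is approached as far as the arm can. A call with a number of a shift or a turn outside -1 to 1 is refused whole. A call with a gripper value outside its range is refused whole. The fingers move at their own pace and stop on an object; the grip force is fixed at half the most. Time passes only in rows, so rows that do not move let the fingers close. It gives the time, the measured TCP pose, the force, the opening and the grip force at its end, in the units of the state.
- ctrl.observe(): the state, without advancing time (a new reading comes with each control period).
- cams.get_image(name): name is "scene" or "side" or "wrist"; returns a dict with "frame" (384x512x3 uint8, blue, green, red), "depth" (384x512 float32, mm along the optical axis (not along the pixel's ray), 0 where there is no reading), "fov_y" (degrees; the focal length in pixels is half the picture's height over the tangent of half this angle, whatever the lens; pixels are square), "cx", "cy" (the principal point, pixels), "k1" (the pictures are not rectified: a ray, as slopes to the right and down, at radius r is drawn at 1 + k1 r^2 times it, then the intrinsics apply), "R" (3x3) and "t" (3): a world point X has camera coordinates R X + t. Camera axes: x right, y down, z forward; pixel columns grow to the right and rows downward; lengths in mm; the calibration is good to about 2 mm. A picture is of the moment at which its call begins.
- hand_in(): hands the job in; it is judged then, once.
The state is a dict: "t": time; "joint_pos": joint angles; "qd": joint speeds; "joint_torque": joint torques, N m; "tool_pos": TCP position; "eef_rot": TCP orientation; "wrist_force": force on the tool from outside, world axes, zero at the start; "ft_torque": the same for the moment, N m; "grip_width": opening from 0.0 (shut) to 1.0 (fully open); "grip_force": force on a finger pad.
Only numpy, scipy, OpenCV 4.12 (cv2) and the standard library are available. Lean on these libraries where they do the work, as an engineer would, in place of code of your own. Each camera call takes 0.05 s, during which the arm holds its last target. There are 200 camera calls.

## Task

Clear the jar, the canister and the flask from the parking tray and stand all three in the steel side tray, leaving the bowl in place meanwhile. Then fetch the bowl from behind them and set it down, not dropped, in the middle of the scale's pan, and only after that stand each container back upright in the middle of its own pad, lined up with the pad's outline. Let nothing tip over, and leave the leaf hide alone.

Things in the scene. Friction and masses are not known exactly. Their poses are not given: they have to be found in the camera images.
- jar: Round closed jar, white plastic with grey lid of the same width, straight sided, 54 mm diameter, 100 mm tall, about 0.2 kg. Origin: centre of its underside, z up. Its home is the round pad, where it stands at the start.
- canister: Square closed canister, white plastic with grey lid of the same width, 50 x 50 mm, 96 mm tall, about 0.2 kg. Origin: centre of its underside, x and y square to its sides, z up. Its home is the square pad, where it stands at the start.
- flask: Oblong closed flask, white plastic with grey lid of the same outline, 60 mm (its x) by 42 mm (its y), 105 mm tall, about 0.2 kg. Origin: centre of its underside, z up. Its home is the oblong pad, where it stands at the start.
- bowl: Basalt-dark ceramic bowl, round, 64 mm outside diameter, upright sides, 34 mm tall, wall 5 mm, 0.14 kg. Origin: centre of its underside. It starts on the parking tray's floor (4 mm above the cart), hemmed in by the containers: one on either side (pads' +y, -y), one in front (-x), centres 74 mm off; 54 mm behind its centre (+x) is a lip 25 mm high, so grip it across the pads' y.
- pad_round: Black rubber pad, 3 mm thick, fixed on the aluminium parking tray (tray floor 4 mm above the cart top, so pad top is 7 mm above the cart); it shows a rim of 6 mm round the container that stands on it at the start. Origin: centre of its underside. Round, 66 mm diameter: home of the jar. Its yaw is the yaw of the parking tray. Which container stands left, right or in front varies.
- pad_square: Black rubber pad, 3 mm thick, fixed on the aluminium parking tray (tray floor 4 mm above the cart top, so pad top is 7 mm above the cart); it shows a rim of 6 mm round the container that stands on it at the start. Origin: centre of its underside. Square, 62 x 62 mm: home of the canister. Its yaw is the yaw of the parking tray.
- pad_oblong: Black rubber pad, 3 mm thick, fixed on the aluminium parking tray (tray floor 4 mm above the cart top, so pad top is 7 mm above the cart); it shows a rim of 6 mm round the container that stands on it at the start. Origin: centre of its underside. Oblong, 72 mm (x) by 54 mm (y): home of the flask. Its yaw is the yaw of the parking tray.
- side_tray: Empty plain steel side tray, fixed on the cart to the left or right of the parking tray, 280 mm (its x) by 120 mm (its y), floor 4 mm thick, rim 12 mm high and 4 mm thick. Origin: centre of its underside, x along its length. The three containers fit in a row along x, 90 mm apart.
- scale: Feed scale, fixed on the cart on the other side: grey housing 155 x 130 mm with a round steel pan of 120 mm diameter, flat, whose top is 36 mm above the cart top. Origin: on the cart top right under the centre of the pan.
- leaf_hide: Green plastic leaf-shaped hide, 165 x 100 mm, 45 mm tall, loose, lying behind the parking tray (further from the robot). Not part of the job: to be left where it is. Origin: centre of its underside.

How it is judged:
By the outcome, as a careful person would: the job done as asked, in the order asked, and still so for the second after the job is handed in, with the robot touching nothing.
It also fails if it takes over 128 s, if anything falls off the work surface, if the arm or the gripper's body presses on something with over 40 N, if the wrist force passes 120 N, or if a joint passes its speed limit or range.

## Working session

There is one attempt and no reset: what is moved stays moved. The work goes in short steps, Python scripts to look and compute and a tool call to move; the robot and the scene stay as the last step left them, time stands still between calls to the robot, and variables do not carry over. Pictures are saved under pics/ and viewed, at most 15 in all, crops included, and the job is handed in when it is done.

Besides the shell and the picture viewer there is one more tool, called after "Request:" by a JSON object that holds its "fn" and its "kwargs". drive_tool: Moves the arm, as the interface text tells. Its arguments: {"type":"object","properties":{"targets":{"type":"array"}},"required":["targets"]}

```bash
mkdir -p pics; cat > h.py <<'E'
import numpy as np, cv2
from bench import ctrl, cams
def get(n):
    d=cams.get_image(n); h=d["frame"].shape[0]
    d["f"]=h/2/np.tan(np.radians(d["fov_y"])/2)
    d["K"]=np.array([[d["f"],0,d["cx"]],[0,d["f"],d["cy"]],[0,0,1.]]); d["D"]=np.array([d["k1"],0,0,0,0.])
    d["R"]=np.array(d["R"]);d["t"]=np.array(d["t"]); return d
def rays(d,uv):
    p=cv2.undistortPointsIter(np.array(uv,float).reshape(-1,1,2),d["K"],d["D"],None,None,(3,50,1e-9)).reshape(-1,2)
    return np.c_[p,np.ones(len(p))]
def plane(d,uv,z):
    r=rays(d,uv)@d["R"]; c=-d["R"].T@d["t"]
    return c+r*((z-c[2])/r[:,2])[:,None]
def pts(d):
    v,u=np.mgrid[0:d["depth"].shape[0],0:d["depth"].shape[1]]
    r=rays(d,np.c_[u.ravel(),v.ravel()]); z=d["depth"].ravel()
    return ((r*z[:,None]-d["t"])@d["R"]).reshape(*d["depth"].shape,3)
def proj(d,X):
    return cv2.projectPoints(np.array(X,float).reshape(-1,3),cv2.Rodrigues(d["R"])[0],d["t"],d["K"],d["D"])[0].reshape(-1,2)
E
python3 - <<'E'
from h import *
print(ctrl.observe())
for n in("scene","side","wrist"):
    d=get(n); cv2.imwrite(f"pics/a_{n}.png",d["frame"]); np.savez(f"pics/a_{n}.npz",**d)
    print(n,(-d["R"].T@d["t"]).round(),d["R"].round(2).tolist(),d["f"],d["k1"],d["cx"],d["cy"])
a=cv2.imread("pics/a_scene.png");b=cv2.imread("pics/a_side.png");c=cv2.imread("pics/a_wrist.png")
E
```

```text
{'t': 0.0, 'joint_pos': array([-1.27953216,  0.61586196, -0.01262715,  1.42486555,  0.00809877,
        1.10339519, -0.04039484]), 'qd': array([ 0.00158289, -0.00133447,  0.00026766,  0.00065428, -0.00039692,
        0.00118062, -0.00108332]), 'joint_torque': array([-9.88774673e-06, -4.58941555e+01,  2.09025457e-01, -1.65741616e+01,
       -6.10084366e-02,  2.05342466e-02,  2.44969224e-04]), 'tool_pos': array([202.83054322, 616.72528483, 217.52935175]), 'eef_rot': array([-3.13911278e+00,  2.70954559e-05,  2.82390821e+00]), 'wrist_force': array([-0.24008717,  0.39084652, -0.10049798]), 'ft_torque': array([0.03820217, 0.06342088, 0.0412819 ]), 'grip_force': 0.0, 'grip_width': 1.0024514019659583}
scene [1253. -418.  965.] [[0.55, 0.84, 0.01], [0.66, -0.42, -0.63], [-0.52, 0.35, -0.78]] 438.89517078960847 -0.15476844420261943 257.9827020226733 194.22699058517392
side [323. 885. 811.] [[-0.94, -0.34, -0.02], [-0.2, 0.61, -0.77], [0.27, -0.72, -0.64]] 463.4478650767548 -0.05113225675380819 264.30361295391873 190.64124246683036
wrist [138. 639. 385.] [[0.31, 0.95, -0.0], [0.92, -0.3, 0.25], [0.23, -0.08, -0.97]] 272.6618700051117 0.0018880292223889253 255.73992007403876 192.6341500002867
```

View pics/a_scene.png

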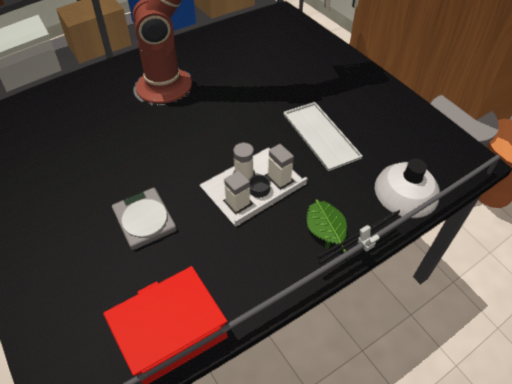

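View pics/a_side.png

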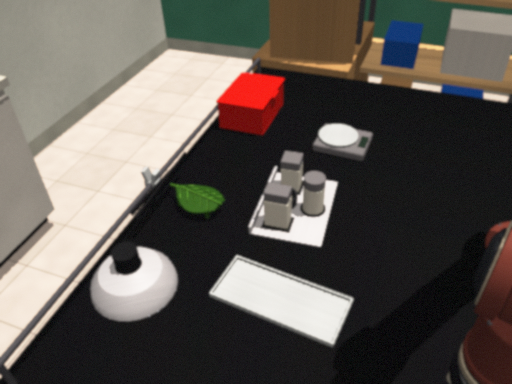

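The scene view shows the parking tray near (253,183): jar at (244,160), a box container at (281,167), another at (237,192), and the bowl at (260,187). The side tray is at (322,135), the scale pan at (145,217) and the leaf at (327,222). The side view shows the same things, with the jar at (314,193), the containers at (279,205) and (291,170), the side tray at (281,298) and the pan at (339,136). I'll check the calibration and measure.

```bash
python3 - <<'E'
from h import *
for n in("scene","side"):
    d=dict(np.load(f"pics/a_{n}.npz")); print(n,proj(d,[[0,0,0],[203,617,218]]).round().tolist())
    P=pts(d)
    look={"scene":dict(jarlid=(243,149),canA=(281,153),canB=(237,180),pan=(145,217),tray=(322,135),bowl=(260,187),leaf=(327,222),table=(100,150)),
    "side":dict(jarlid=(315,179),A=(279,189),B=(292,158),pan=(339,136),tray=(281,298),leaf=(200,200),table=(400,200))}[n]
    for k,(u,v) in look.items(): print(k,P[v,u].round(),d["frame"][v,u])
    g=cv2.resize(d["frame"][120:260,180:380] if n=="scene" else d["frame"][100:350,190:390],None,fx=3 if n=="scene" else 2.4,fy=3 if n=="scene" else 2.4,interpolation=cv2.INTER_CUBIC)
    cv2.imwrite(f"pics/b_{n}.png",g)
E
```

```text
scene [[164.0, 84.0], [340.0, 7.0]]
jarlid [522.  15. 104.] [143 149 157]
canA [595.  91. 110.] [143 148 156]
canB [606. -55. 100.] [144 149 157]
pan [ 532. -297.   32.] [208 216 220]
tray [517. 311.   2.] [209 217 220]
bowl [595.  24.   9.] [69 70 72]
leaf [809.  91.  41.] [ 43 114  73]
table [ 192. -310.    1.] [29 30 31]
side [[529.0, 254.0], [445.0, 454.0]]
jarlid [518.  23. 110.] [145 147 155]
A [588.  89. 112.] [143 145 154]
B [599. -50. 104.] [142 146 153]
pan [ 522. -283.   42.] [230 235 236]
tray [510. 307.   3.] [231 236 238]
leaf [791. 113.  42.] [ 40 111  69]
table [312. -96.   1.] [18 17 20]
```

View pics/b_scene.png

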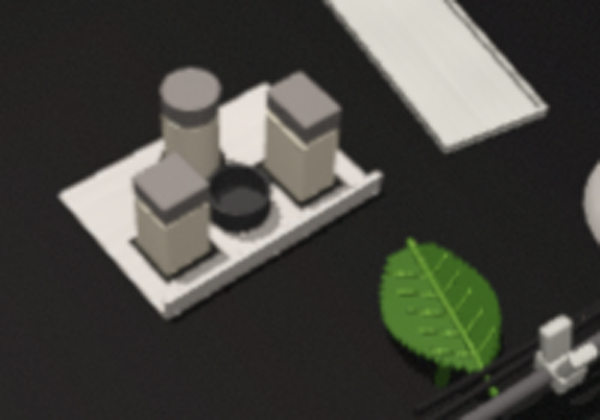

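View pics/b_side.png

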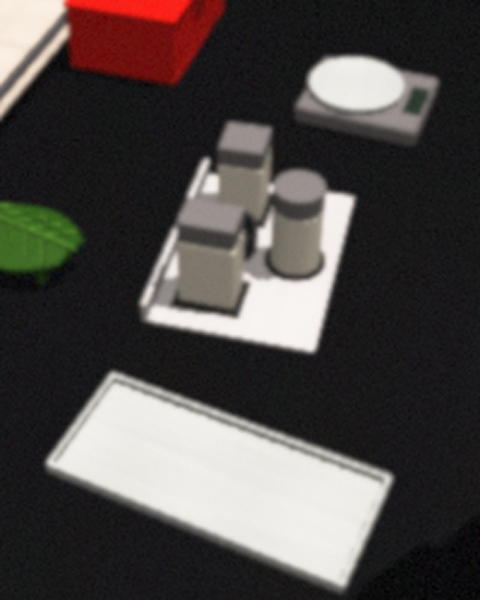

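Request:
{"fn": "drive_tool", "kwargs": {"targets": [[0.75,-1,0.4,0.4,1],[0.75,-1,0.4,0.4,1],[0.75,-1,0.4,0.4,1],[0.75,-1,0.4,0.4,1],[0.75,-1,0.4,0.4,1],[0.75,-1,0.4,0.4,1],[0.75,-1,0.4,0.4,1],[0.75,-1,0.4,0.4,1],[0.75,-1,0.4,0.4,1],[0.75,-1,0.4,0.4,1],[0.75,-1,0.4,0.4,1],[0,0,0,0,1]]}}

```text
t: 1.35
tool_pos: [413.6, 337.8, 329.9]
eef_rot: [-3.14, 0.004, -3.117]
wrist_force: [0.8, -0.3, -0.3]
grip_width: 1.0
grip_force: 0.0
```

```bash
python3 - <<'E'
from h import *
print(ctrl.observe()["tool_pos"])
d=get("wrist"); cv2.imwrite("pics/c.png",d["frame"]); np.savez("pics/c.npz",**d)
E
```

```text
[413.55693822 337.83448748 329.87738202]
```

Request:
{"fn": "drive_tool", "kwargs": {"targets": [[0.3,-1,0,0.3,1],[0.3,-1,0,0,1],[0.3,-1,0,0,1],[0.3,-1,0,0,1],[0.3,-1,0,0,1],[0.3,-1,0,0,1],[0.3,-1,0,0,1],[0.3,-1,0,0,1],[0.3,-1,0,0,1],[0.3,-1,0,0,1],[0.3,-1,0,0,1],[0,0,0,0,1]]}}

```text
t: 2.6
tool_pos: [492.1, 64.8, 328.0]
eef_rot: [-3.14, -0.001, -3.088]
wrist_force: [-0.2, 0.5, -0.8]
grip_width: 1.002
grip_force: 0.0
```

```bash
python3 - <<'E'
from h import *
o=ctrl.observe();print(o["tool_pos"],o["eef_rot"],o["joint_pos"])
d=get("wrist"); cv2.imwrite("pics/d.png",d["frame"]); np.savez("pics/d.npz",**d)
E
```

```text
[492.11955574  64.82744613 327.95352844] [-3.13964825e+00 -1.06767506e-03 -3.08839415e+00] [-0.23437401  0.27720289  0.07804507  1.67561713 -0.02101629  1.19091792
  1.47251882]
```

View pics/d.png

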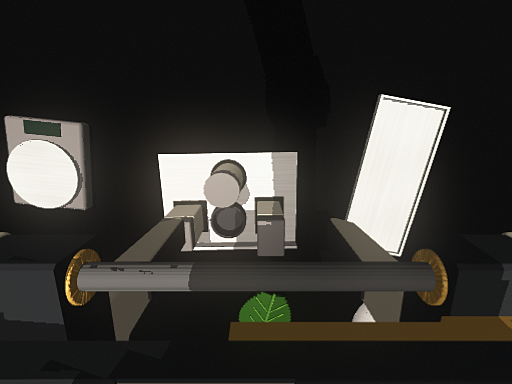

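View pics/c.png

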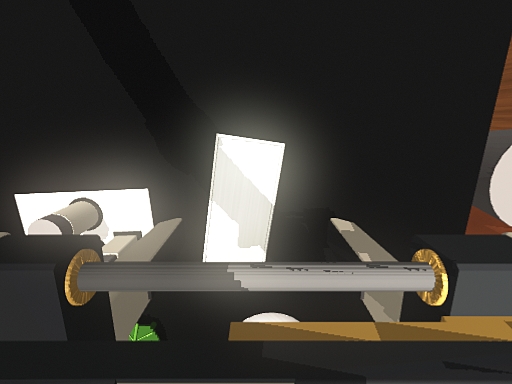

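In view d the side tray spans (381,95) to (400,254) and the scale pan is at (44,175). The parking tray's corners run from (160,153) to (297,250). The jar lid is at (222,190), the bowl at (228,220), the taller box at (270,225), and the other box at (185,215) is partly behind a finger. View c shows the side tray at (245,200). I'll move forward for a clear view of the tray.

Request:
{"fn": "drive_tool", "kwargs": {"targets": [[1,-0.3,0,0,1],[1,-0.3,0,0,1],[1,-0.3,0,0,1],[1,-0.3,0,0,1],[0.8,-0.3,0,0,1],[0,0,0,0,1],[0,0,0,0,1]]}}

```text
t: 3.35
tool_pos: [611.1, 32.5, 327.8]
eef_rot: [3.14, -0.002, -3.081]
wrist_force: [-0.6, -0.9, -0.5]
grip_width: 1.003
grip_force: 0.0
```

```bash
python3 - <<'E'
from h import *
o=ctrl.observe();print(o["tool_pos"],o["eef_rot"])
d=get("wrist"); np.savez("pics/e.npz",**d)
cv2.imwrite("pics/e.png",cv2.resize(d["frame"][60:260,130:430],None,fx=2.6,fy=2.6,interpolation=cv2.INTER_CUBIC))
# bright quads: minAreaRect per component
def comp(n):
    d=dict(np.load(n)); g=d["frame"].max(2); m=((g>170)).astype(np.uint8)
    for c in cv2.findContours(m,0,2)[0]:
        if cv2.contourArea(c)>600:
            a=cv2.approxPolyDP(c,4,True).reshape(-1,2); print(n,cv2.contourArea(c),a.tolist() if len(a)<9 else (len(a),a.min(0).tolist(),a.max(0).tolist()))
for n in("pics/c.npz","pics/d.npz","pics/e.npz","pics/a_scene.npz","pics/a_side.npz"): comp(n)
E
```

```text
[611.11658268  32.54317653 327.77927432] [ 3.13984315e+00 -2.15907584e-03 -3.08053819e+00]
pics/c.npz 2090.0 [[227, 270], [244, 287], [432, 287], [433, 276], [239, 275], [281, 273]]
pics/c.npz 4841.0 (25, [15, 188], [153, 257])
pics/c.npz 1171.0 [[511, 146], [490, 184], [493, 208], [509, 225]]
pics/c.npz 8005.5 [[216, 134], [203, 261], [264, 261], [284, 144]]
pics/d.npz 6501.0 (29, [158, 152], [296, 242])
pics/d.npz 3667.5 [[17, 145], [7, 162], [13, 189], [37, 206], [68, 201], [77, 181], [69, 157], [46, 141]]
pics/d.npz 9361.0 [[382, 94], [347, 220], [384, 249], [395, 251], [390, 254], [400, 255], [450, 107]]
pics/e.npz 916.5 [[209, 145], [179, 146], [181, 176], [211, 176]]
pics/e.npz 8755.5 (23, [174, 83], [321, 183])
pics/e.npz 4696.0 (22, [14, 45], [91, 137])
pics/e.npz 12055.5 [[414, 17], [365, 187], [428, 198], [486, 32]]
pics/a_scene.npz 7190.0 [[191, 266], [104, 312], [133, 374], [226, 321]]
pics/a_scene.npz 10002.0 [[482, 204], [472, 209], [442, 259], [488, 305], [394, 383], [511, 383], [511, 224]]
pics/a_scene.npz 1243.5 [[161, 203], [143, 199], [129, 205], [121, 217], [123, 227], [136, 235], [154, 232], [166, 215]]
pics/a_scene.npz 1003.5 (14, [200, 167], [305, 223])
pics/a_scene.npz 1641.0 (10, [377, 163], [435, 211])
pics/a_scene.npz 1986.0 [[284, 112], [329, 168], [361, 155], [314, 105]]
pics/a_scene.npz 943.5 [[38, 15], [1, 28], [0, 51], [46, 34]]
pics/a_side.npz 6033.0 [[210, 291], [330, 343], [352, 300], [239, 256]]
pics/a_side.npz 3391.0 (13, [97, 247], [175, 315])
pics/a_side.npz 888.0 [[130, 214], [10, 356], [7, 367]]
pics/a_side.npz 1444.0 (9, [251, 181], [336, 245])
pics/a_side.npz 647.0 [[319, 131], [324, 141], [335, 145], [358, 137], [356, 130], [342, 124]]
pics/a_side.npz 25920.0 (15, [0, 49], [283, 356])
```

View pics/e.png

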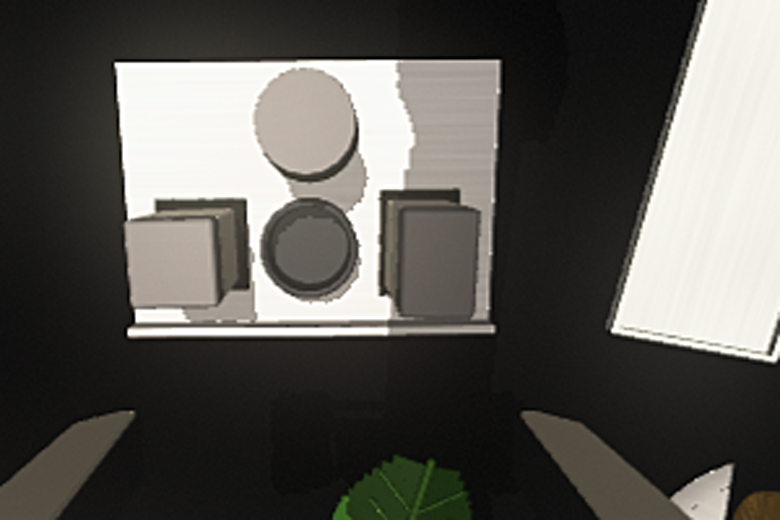

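The crop shows clear lids: jar (305,123), canister (172,262), flask (438,262). The bowl rim is at (310,247), and the fingertips are below. Now I'll measure.

```bash
cat >> h.py <<'E'
def lids(d,box,lo=85,hi=125):
    """height mask from depth inside a world box -> lid pixel contours, rect on plane, median z"""
    P=pts(d); x0,x1,y0,y1=box
    m=((d["depth"]>0)&(P[...,2]>lo)&(P[...,2]<hi)&(P[...,0]>x0)&(P[...,0]<x1)&(P[...,1]>y0)&(P[...,1]<y1)).astype(np.uint8)
    m=cv2.morphologyEx(m,cv2.MORPH_OPEN,np.ones((3,3)))
    out=[]
    for c in cv2.findContours(m,0,1)[0]:
        if cv2.contourArea(c)<60: continue
        mm=np.zeros_like(m); cv2.drawContours(mm,[c],-1,1,-1); z=np.percentile(P[mm>0][:,2],60)
        X=plane(d,c.reshape(-1,2),z)[:,:2].astype(np.float32); (cx,cy),(w,h),a=cv2.minAreaRect(X)
        out.append((cx,cy,z,w,h,a,cv2.minEnclosingCircle(X)[1]))
    return out
def tri(obs):
    A=np.zeros((3,3));b=np.zeros(3)
    for d,uv in obs:
        r=(rays(d,[uv])@d["R"])[0]; r/=np.linalg.norm(r); c=-d["R"].T@d["t"]; M=np.eye(3)-np.outer(r,r); A+=M;b+=M@c
    return np.linalg.solve(A,b)
E
python3 - <<'E'
from h import *
S={n:dict(np.load(f"pics/{n}.npz")) for n in("a_scene","a_side","c","d","e")}
box=(480,650,-100,130)
for n in("e","d","a_scene","a_side"):
    for z0 in ((97,125),):
        for o in lids(S[n],box,*z0): print(n,np.round(o,1))
# e corners on planes
e=S["e"]
f=lambda p:(130+p[0]/2.6-.3,60+p[1]/2.6-.3)
def q(name,ps,z):
    X=plane(e,[f(p) for p in ps],z)[:,:2]; print(name,X.round(1).tolist(),"mean",X.mean(0).round(1))
q("flask",[(400,208),(480,208),(473,320),(397,317)],112)
q("can",[(125,220),(218,220),(218,307),(130,305)],103)
q("jar",[(305,67),(305,180),(254,123),(357,123)],107)
q("bowl",[(310,198),(310,297),(261,247),(358,247)],38)
q("ptray",[(115,62),(500,60),(495,330),(128,335)],4)
# side tray
T=[plane(S["e"],[[414,17],[365,187],[428,198],[486,32]],12),plane(S["d"],[[382,94],[450,107]],12),plane(S["a_scene"],[[284,112],[329,168],[361,155],[314,105]],12),plane(S["a_side"],[[210,291],[330,343],[352,300],[239,256]],12),plane(S["c"],[[216,134],[284,144]],12)]
for t in T: print(t[:,:2].round(1).tolist(),t[:,:2].mean(0).round(1))
print("tri tray corners",tri([(S["e"],(414,17)),(S["d"],(382,94)),(S["a_scene"],(284,112))]).round(1),tri([(S["e"],(428,198)),(S["a_scene"],(361,155)),(S["a_side"],(210,291))]).round(1))
# pan ellipses
for n in("d","e","a_scene","a_side"):
    d=S[n]; g=(d["frame"].max(2)>(170 if n[0]!='a' else 160)).astype(np.uint8)
    ref=proj(d,[[530,-290,36]])[0]
    for c in cv2.findContours(g,0,1)[0]:
        if cv2.contourArea(c)>500 and cv2.pointPolygonTest(c,tuple(map(float,ref)),False)>0:
            X=plane(d,cv2.convexHull(c).reshape(-1,2),36)[:,:2].astype(np.float32); print("pan",n,cv2.fitEllipse(c)[0],cv2.minEnclosingCircle(X),cv2.fitEllipse(X))
E
```

```text
e [600.5 -53.7 103.2  49.1  49.8   3.5  33.3]
e [589.7  91.4 113.2  57.7  42.6   3.5  35.1]
e [520.8  16.  108.3  51.7  51.7   3.5  26.8]
d [597.7 -36.  102.8  15.7  48.9  89.8  25.1]
d [586.5  92.4 113.   63.1  40.9   3.1  36.7]
d [519.6  15.6 108.2  54.2  52.6   2.2  27.5]
a_scene [605.4 -58.   99.8  48.3  47.1   4.8  29.8]
a_scene [597.7  85.7 109.5  66.7  47.3   1.1  36. ]
a_scene [525.2  13.3 104.4  49.6  53.6  57.2  28.8]
a_side [587.7 100.5 113.9  63.5  58.6   2.9  41. ]
a_side [519.3  21.5 109.3  51.2  63.   16.   33. ]
a_side [599.  -50.8 104.5  50.1  56.5   4.3  34. ]
flask [[561.8, 69.0], [559.2, 111.4], [620.0, 114.5], [620.9, 72.4]] mean [590.5  91.8]
can [[577.9, -79.4], [574.8, -28.7], [623.2, -27.6], [625.0, -77.0]] mean [600.2 -53.2]
jar [[494.1, 14.6], [550.6, 17.6], [523.2, -10.5], [519.9, 43.2]] mean [522.   16.2]
bowl [[562.8, 19.4], [626.1, 22.9], [595.5, -10.3], [591.7, 51.9]] mean [594.  21.]
ptray [[485.8, -112.3], [469.1, 136.9], [648.0, 155.1], [667.6, -105.2]] mean [567.6  18.6]
[[365.3, 267.7], [642.0, 234.7], [655.5, 353.5], [379.3, 386.3]] [510.5 310.5]
[... 466 characters left out ...]
.67158508300781, 119.3441162109375), 50.72196960449219)
pan e (53.00132369995117, 96.01102447509766) ((513.6511840820312, -284.30596923828125), 80.35054016113281) ((513.9003295898438, -291.8731689453125), (120.18325805664062, 157.54275512695312), 60.915321350097656)
pan a_scene (143.48216247558594, 216.89085388183594) ((530.6420288085938, -300.51397705078125), 62.24552917480469) ((531.3987426757812, -300.7588195800781), (120.99104309082031, 122.06776428222656), 4.8163862228393555)
pan a_side (338.3338623046875, 134.44813537597656) ((527.7748413085938, -303.7745056152344), 62.97220230102539) ((528.1286010742188, -302.757568359375), (121.67229461669922, 123.77989196777344), 53.956642150878906)
```

Request:
{"fn": "drive_tool", "kwargs": {"targets": [[-0.1,0.3,-0.9,0.08,1],[-0.1,0.3,-0.9,0,1],[-0.1,0.3,-0.9,0,1],[-0.1,0.3,-0.9,0,1],[-0.1,0.3,-0.9,0,1],[-0.1,0.3,-0.9,0,1],[-0.1,0.3,-0.9,0,1],[-0.1,0.3,-0.9,0,1],[0,0,0,0,1],[0,0,0,0,1],[0,0,0,0,1]]}}

```text
t: 4.5
tool_pos: [592.7, 89.9, 150.4]
eef_rot: [3.142, 0.003, -3.077]
wrist_force: [-0.3, -0.6, 0.1]
grip_width: 1.003
grip_force: 0.0
```

```bash
python3 - <<'E'
from h import *
o=ctrl.observe();print(o["tool_pos"],o["eef_rot"])
d=get("wrist")
for q in lids(d,(480,660,-100,140),97,125): print(np.round(q,1))
E
```

```text
[592.72458468  89.87409505 150.39885499] [ 3.14155558e+00  3.03002867e-03 -3.07712002e+00]
[598.9 -52.1 103.2  48.9  51.9   3.9  34.2]
[588.9  92.6 113.2  60.9  41.4   3.6  35.3]
[521.1  17.  108.4  52.2  54.2   3.5  27.5]
```

Request:
{"fn": "drive_tool", "kwargs": {"targets": [[-0.13,0.09,-0.6,0,1],[0,0,-0.8,0,1],[0,0,-0.8,0,1],[0,0,-0.8,0,1],[0,0,-0.7,0,1],[0,0,-0.5,0,1],[0,0,0,0,1],[0,0,0,0,1]]}}

```text
t: 5.35
tool_pos: [589.3, 92.1, 44.4]
eef_rot: [3.142, 0.001, -3.077]
wrist_force: [0.3, 1.1, 0.5]
grip_width: 1.0
grip_force: 0.0
```

Request:
{"fn": "drive_tool", "kwargs": {"targets": [[0,0,0,0,0.6],[0,0,0,0,0.5],[0,0,0,0,0.45],[0,0,0,0,0.3],[0,0,0,0,0.3],[0,0,0,0,0.3],[0,0,0,0,0.3],[0,0,0,0,0.3]]}}

```text
t: 6.15
tool_pos: [588.5, 92.2, 43.6]
eef_rot: [-3.141, -0.0, -3.077]
wrist_force: [0.2, 0.9, -0.8]
grip_width: 0.452
grip_force: 30.0
```

Request:
{"fn": "drive_tool", "kwargs": {"targets": [[0,0,0.6,0,0.3],[0,0,0.8,0,0.3],[0,0.3,0.8,0,0.3],[0,0.7,0.8,0,0.3],[0.1,1,0,0,0.3],[0.1,1,0,0,0.3],[0.1,1,0,0,0.3],[0.1,1,0,0,0.3],[0.1,1,0,0,0.3],[0,1,0,0,0.3],[0,0.8,0,0,0.3],[0,0.45,0,0,0.3]]}}

```text
t: 7.35
tool_pos: [599.9, 301.0, 117.9]
eef_rot: [3.141, -0.002, -3.074]
wrist_force: [-0.6, 0.5, -2.9]
grip_width: 0.451
grip_force: 30.0
```

Request:
{"fn": "drive_tool", "kwargs": {"targets": [[0,0,0,0,0.3],[0,0,-0.5,0,0.3],[0,0,-0.8,0,0.3],[0,0,-0.8,0,0.3],[0,0,-0.4,0,0.3],[0,0,0,0,0.3],[0,0,0,0,0.3]]}}

```text
t: 8.05
tool_pos: [601.7, 297.6, 56.4]
eef_rot: [-3.141, 0.001, -3.078]
wrist_force: [0.4, 0.3, -2.2]
grip_width: 0.453
grip_force: 30.0
```

Request:
{"fn": "drive_tool", "kwargs": {"targets": [[0,0,-0.3,0,0.3],[0,0,-0.2,0,0.3],[0,0,-0.1,0,0.3],[0,0,0,0,0.3]]}}

```text
t: 8.45
tool_pos: [601.1, 298.4, 41.0]
eef_rot: [-3.141, -0.0, -3.077]
wrist_force: [0.6, 0.1, -2.1]
grip_width: 0.447
grip_force: 30.0
```

Request:
{"fn": "drive_tool", "kwargs": {"targets": [[0,0,-0.03,0,0.3],[0,0,-0.03,0,0.3],[0,0,0,0,0.3]]}}

```text
t: 8.75
tool_pos: [601.3, 298.6, 40.6]
eef_rot: [3.141, 0.001, -3.077]
wrist_force: [-1.2, -0.6, 4.4]
grip_width: 0.451
grip_force: 30.0
```

Request:
{"fn": "drive_tool", "kwargs": {"targets": [[0,0,0,0,0.55],[0,0,0,0,0.7],[0,0,0,0,1],[0,0,0,0,1],[0,0,0,0,1],[0,0,0.5,0,1],[0,0,1,0,1],[0,0,1,0,1],[0,0,1,0,1],[0,0,1,0,1],[0,0,0,0,1]]}}

```text
t: 9.85
tool_pos: [603.9, 299.6, 157.6]
eef_rot: [3.138, 0.009, -3.077]
wrist_force: [0.2, 0.4, -0.3]
grip_width: 1.003
grip_force: 0.0
```

Request:
{"fn": "drive_tool", "kwargs": {"targets": [[0,-0.5,0,0,1],[0,-1,0,0,1],[0,-1,0,0,1],[0,-1,0,0,1],[0,-1,0,0,1],[0,-1,0,0,1],[0,-1,0,0,1],[0,-1,0,0,1],[0,-1,0,0,1],[0,-1,0,0,1],[0,-1,0,0,1],[0,-1,0,0,1]]}}

```text
t: 11.05
tool_pos: [599.4, 8.6, 150.6]
eef_rot: [-3.141, -0.004, -3.078]
wrist_force: [0.1, -0.4, -0.5]
grip_width: 0.997
grip_force: 0.0
```

Request:
{"fn": "drive_tool", "kwargs": {"targets": [[-0.08,-1,0,0,1],[0,-0.9,0,0,1],[0,-0.6,0,0,1],[0,0,0,0,1],[0,0,0,0,1],[0,0,0,0,1]]}}

```text
t: 11.65
tool_pos: [599.0, -49.5, 151.8]
eef_rot: [3.14, -0.001, -3.074]
wrist_force: [-0.1, -0.6, 0.0]
grip_width: 0.997
grip_force: 0.0
```

```bash
python3 - <<'E'
from h import *
o=ctrl.observe();print(o["tool_pos"],o["eef_rot"])
d=get("wrist"); np.savez("pics/f.npz",**d)
for q in lids(d,(480,660,-100,140),97,125): print(np.round(q,1))
for q in lids(get("side"),(480,660,200,380),97,125): print("side",np.round(q,1))
E
```

```text
[598.97646905 -49.45771866 151.82353017] [ 3.14008898e+00 -5.27828277e-04 -3.07433837e+00]
[599.6 -54.8 103.2  49.9  49.    5.   33.4]
[521.3  14.5 108.3  52.6  54.3   6.7  27.6]
side [600.6 303.3 111.   62.4  51.4   3.6  38.5]
```

Request:
{"fn": "drive_tool", "kwargs": {"targets": [[0.02,-0.19,-0.6,0,1],[0,0,-0.8,0,1],[0,0,-0.8,0,1],[0,0,-0.8,0,1],[0,0,-0.8,0,1],[0,0,-0.5,0,1],[0,0,0,0,1],[0,0,0,0,1]]}}

```text
t: 12.55
tool_pos: [600.1, -55.9, 45.1]
eef_rot: [-3.142, 0.001, -3.076]
wrist_force: [-0.5, 0.3, 0.9]
grip_width: 1.001
grip_force: 0.0
```

Request:
{"fn": "drive_tool", "kwargs": {"targets": [[0,0,0,0,0.65],[0,0,0,0,0.57],[0,0,0,0,0.5],[0,0,0,0,0.4],[0,0,0,0,0.4],[0,0,0,0,0.4],[0,0,0,0,0.4],[0,0,0,0,0.4]]}}

```text
t: 13.35
tool_pos: [599.6, -56.1, 44.7]
eef_rot: [3.141, 0.0, -3.077]
wrist_force: [-0.9, 1.7, 0.8]
grip_width: 0.533
grip_force: 29.9
```

Request:
{"fn": "drive_tool", "kwargs": {"targets": [[0,0,0.6,0,0.4],[0,0,1,0,0.4],[0,0,1,0,0.4],[0,0,1,0,0.4],[0,0,1,0,0.4],[0,0,0.6,0,0.4],[-0.2,0.5,0,0,0.4],[-0.5,0.9,0,0,0.4],[-0.5,1,0,0,0.4],[-0.5,1,0,0,0.4],[-0.5,1,0,0,0.4],[-0.5,1,0,0,0.4]]}}

```text
t: 14.55
tool_pos: [529.7, 80.5, 173.0]
eef_rot: [3.141, -0.004, -3.076]
wrist_force: [0.3, -0.3, -1.7]
grip_width: 0.536
grip_force: 29.9
```

Request:
{"fn": "drive_tool", "kwargs": {"targets": [[-0.5,1,0,0,0.4],[-0.5,1,0,0,0.4],[-0.5,1,0,0,0.4],[-0.5,1,0,0,0.4],[-0.5,1,0,0,0.4],[-0.5,1,0,0,0.4],[-0.5,1,0,0,0.4],[-0.5,1,0,0,0.4],[-0.5,1,0,0,0.4],[-0.2,0.6,0,0,0.4],[0,0,0,0,0.4],[0,0,0,0,0.4]]}}

```text
t: 15.75
tool_pos: [414.7, 317.4, 174.0]
eef_rot: [-3.139, -0.001, -3.077]
wrist_force: [-0.1, 0.6, -2.3]
grip_width: 0.535
grip_force: 29.9
```

Request:
{"fn": "drive_tool", "kwargs": {"targets": [[0.28,0.08,-0.6,0,0.4],[0,0,-1,0,0.4],[0,0,-1,0,0.4],[0,0,-1,0,0.4],[0,0,-0.8,0,0.4],[0,0,-0.5,0,0.4],[0,0,-0.3,0,0.4],[0,0,0,0,0.4],[0,0,0,0,0.4]]}}

```text
t: 16.65
tool_pos: [422.3, 320.7, 45.1]
eef_rot: [3.141, 0.001, -3.077]
wrist_force: [0.4, 0.3, -2.3]
grip_width: 0.535
grip_force: 29.9
```

Request:
{"fn": "drive_tool", "kwargs": {"targets": [[0,0,-0.1,0,0.4],[0,0,-0.04,0,0.4],[0,0,0,0,0.4],[0,0,0,0,0.4]]}}

```text
t: 17.05
tool_pos: [422.0, 321.0, 41.7]
eef_rot: [3.141, 0.001, -3.077]
wrist_force: [0.6, 0.3, 0.3]
grip_width: 0.532
grip_force: 29.9
```

Request:
{"fn": "drive_tool", "kwargs": {"targets": [[0,0,-0.01,0,0.4],[0,0,0,0,0.6],[0,0,0,0,0.8],[0,0,0,0,1],[0,0,0,0,1],[0,0,0.5,0,1],[0,0,1,0,1],[0,0,1,0,1],[0,0,1,0,1],[0,0,1,0,1],[0,0,0.1,0,1],[0,0,0,0,1]]}}

```text
t: 18.25
tool_pos: [421.8, 320.8, 156.8]
eef_rot: [3.141, 0.001, -3.077]
wrist_force: [-0.4, -0.9, 0.1]
grip_width: 1.003
grip_force: 0.0
```

Request:
{"fn": "drive_tool", "kwargs": {"targets": [[0.2,-0.5,0,0,1],[0.3,-1,0,0,1],[0.35,-1,0,0,1],[0.35,-1,0,0,1],[0.35,-1,0,0,1],[0.35,-1,0,0,1],[0.35,-1,0,0,1],[0.35,-1,0,0,1],[0.35,-1,0,0,1],[0.35,-1,0,0,1],[0.35,-1,0,0,1],[0.35,-1,0,0,1]]}}

```text
t: 19.45
tool_pos: [520.6, 30.7, 154.4]
eef_rot: [-3.141, -0.004, -3.078]
wrist_force: [-0.2, -0.7, -0.3]
grip_width: 0.997
grip_force: 0.0
```

Request:
{"fn": "drive_tool", "kwargs": {"targets": [[0,-0.6,0,0,1],[0,0,0,0,1],[0,0,0,0,1],[0,0,0,0,1]]}}

```text
t: 19.85
tool_pos: [520.9, 20.1, 155.6]
eef_rot: [3.14, -0.001, -3.074]
wrist_force: [0.5, 0.3, 0.7]
grip_width: 1.002
grip_force: 0.0
```

```bash
python3 - <<'E'
from h import *
o=ctrl.observe();print(o["tool_pos"],o["eef_rot"])
d=get("wrist")
for q in lids(d,(480,660,-100,140),97,125): print(np.round(q,1))
for q in lids(get("side"),(380,660,200,380),90,125): print("side",np.round(q,1))
E
```

```text
[520.94659832  20.05054183 155.61926565] [ 3.14043839e+00 -9.51640608e-04 -3.07423574e+00]
[519.9  15.4 108.2  54.2  52.2   3.9  27.6]
side [422.4 324.8 100.8  50.2  56.2   4.6  35.5]
side [599.2 306.5 110.8  64.7  57.7   2.9  40.7]
```

Request:
{"fn": "drive_tool", "kwargs": {"targets": [[0,-0.15,-0.6,0,1],[0,0,-0.9,0,1],[0,0,-0.9,0,1],[0,0,-0.9,0,1],[0,0,-0.7,0,1],[0,0,-0.4,0,1],[0,0,0,0,1],[0,0,0,0,1]]}}

```text
t: 20.75
tool_pos: [522.0, 14.8, 46.4]
eef_rot: [3.142, 0.001, -3.076]
wrist_force: [-0.5, 0.5, -0.2]
grip_width: 0.999
grip_force: 0.0
```

Request:
{"fn": "drive_tool", "kwargs": {"targets": [[0,0,0,0,0.7],[0,0,0,0,0.61],[0,0,0,0,0.55],[0,0,0,0,0.45],[0,0,0,0,0.45],[0,0,0,0,0.45],[0,0,0,0,0.45],[0,0,0,0,0.45]]}}

```text
t: 21.55
tool_pos: [521.6, 14.6, 46.0]
eef_rot: [3.141, 0.0, -3.077]
wrist_force: [-0.3, 0.7, 1.7]
grip_width: 0.578
grip_force: 30.0
```

Request:
{"fn": "drive_tool", "kwargs": {"targets": [[0,0,0.6,0,0.45],[0,0,1,0,0.45],[0,0,1,0,0.45],[0,0,1,0,0.45],[0,0.4,0.4,0,0.45],[-0.1,0.8,0,0,0.45],[-0.1,1,0,0,0.45],[-0.1,1,0,0,0.45],[-0.1,1,0,0,0.45],[0,1,0,0,0.45],[0,1,0,0,0.45],[0,1,0,0,0.45]]}}

```text
t: 22.75
tool_pos: [510.3, 196.1, 144.6]
eef_rot: [-3.141, -0.002, -3.076]
wrist_force: [-0.1, -0.2, -2.6]
grip_width: 0.581
grip_force: 30.0
```

Request:
{"fn": "drive_tool", "kwargs": {"targets": [[0,1,0,0,0.45],[0,1,0,0,0.45],[0,1,0,0,0.45],[0,1,0,0,0.45],[0,0.6,0,0,0.45],[0,0,0,0,0.45],[0,0,0,0,0.45],[0,0,0,0,0.45]]}}

```text
t: 23.55
tool_pos: [511.9, 307.1, 145.6]
eef_rot: [-3.14, -0.001, -3.08]
wrist_force: [0.1, -0.3, -2.0]
grip_width: 0.574
grip_force: 30.0
```

Request:
{"fn": "drive_tool", "kwargs": {"targets": [[0,0.08,-0.6,0,0.45],[0,0,-1,0,0.45],[0,0,-1,0,0.45],[0,0,-0.8,0,0.45],[0,0,-0.4,0,0.45],[0,0,-0.2,0,0.45],[0,0,0,0,0.45],[0,0,-0.05,0,0.45],[0,0,0,0,0.45]]}}

```text
t: 24.45
tool_pos: [512.2, 311.7, 45.6]
eef_rot: [3.141, 0.002, -3.077]
wrist_force: [0.6, -0.9, -2.4]
grip_width: 0.576
grip_force: 30.0
```

Request:
{"fn": "drive_tool", "kwargs": {"targets": [[0,0,-0.1,0,0.45],[0,0,-0.03,0,0.45],[0,0,0,0,0.45]]}}

```text
t: 24.75
tool_pos: [512.3, 312.0, 43.0]
eef_rot: [3.141, 0.002, -3.077]
wrist_force: [-0.6, -0.3, 5.3]
grip_width: 0.574
grip_force: 30.0
```

Request:
{"fn": "drive_tool", "kwargs": {"targets": [[0,0,0,0,0.65],[0,0,0,0,0.8],[0,0,0,0,1],[0,0,0,0,1],[0,0,0.5,0,1],[0,0,1,0,1],[0,0,1,0,1],[0,0,1,0,1],[0,0,1,0,1],[0.2,-0.5,0.5,0,1],[0.5,-1,0.5,0,1],[0.5,-1,0.5,0,1]]}}

```text
t: 25.95
tool_pos: [541.8, 247.3, 192.1]
eef_rot: [-3.141, -0.0, -3.076]
wrist_force: [-0.1, 0.9, 0.2]
grip_width: 0.998
grip_force: 0.0
```

Request:
{"fn": "drive_tool", "kwargs": {"targets": [[0.5,-1,0.4,0,1],[0.5,-1,0.4,0,1],[0.5,-1,0.4,0,1],[0.5,-1,0.4,0,1],[0.5,-1,0.1,0,1],[0.6,-1,0,0,1],[0.6,-1,0,0,1],[0.6,-1,0,0,1],[0.6,-1,0,0,1],[0,-0.4,0,0,1],[0,0,0,0,1],[0,0,0,0,1]]}}

```text
t: 27.15
tool_pos: [663.2, 15.1, 233.8]
eef_rot: [3.14, -0.001, -3.076]
wrist_force: [0.3, 0.9, 0.2]
grip_width: 1.0
grip_force: 0.0
```

```bash
python3 - <<'E'
from h import *
o=ctrl.observe();print(o["tool_pos"],o["eef_rot"])
d=get("wrist"); np.savez("pics/g.npz",**d); cv2.imwrite("pics/g.png",d["frame"])
s=get("side"); 
for q in lids(s,(380,660,200,380),90,125): print("side",np.round(q,1))
E
```

```text
[663.22409447  15.14632768 233.81534808] [ 3.14001103e+00 -1.03530300e-03 -3.07603688e+00]
side [422.4 325.2 100.8  50.3  57.    4.4  35.5]
side [509.9 316.5 105.9  51.6  61.3  18.8  32.3]
side [599.1 306.5 110.8  65.   57.7   2.9  40.7]
```

View pics/g.png

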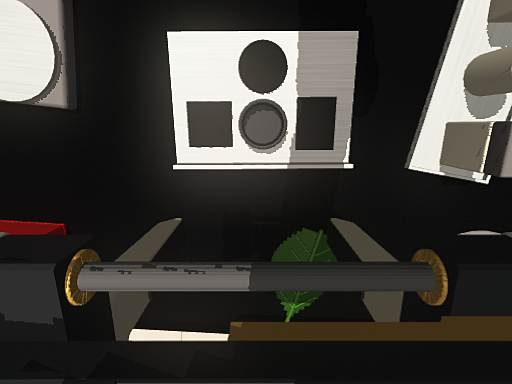

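The three pads stand clear: round at (263,66), square at (210,124), oblong at (316,123). The bowl is at (263,125). The containers stand upright in the side tray at the upper right. I'll measure the pads and the bowl.

```bash
cat >> h.py <<'E'
def darks(d,seeds,thr=130):
    m=(d["frame"].max(2)<thr).astype(np.uint8); r={}
    n,lab=cv2.connectedComponents(m)
    for k,(u,v,z) in seeds.items():
        mm=(lab==lab[v,u]).astype(np.uint8); c=max(cv2.findContours(mm,0,1)[0],key=cv2.contourArea)
        X=plane(d,c.reshape(-1,2),z)[:,:2].astype(np.float32); (x,y),s,a=cv2.minAreaRect(X); q=cv2.convexHull(X)
        M=cv2.moments(q); r[k]=(M["m10"]/M["m00"],M["m01"]/M["m00"],x,y,*s,a)
    return r
E
python3 - <<'E'
from h import *
d=dict(np.load("pics/g.npz"))
for t in(90,130):
  for k,v in darks(d,dict(round=(263,66,7),square=(210,124,7),oblong=(316,123,7)),t).items(): print(t,k,np.round(v,1))
P=pts(d); v,u=np.mgrid[0:384,0:512]
for k,(a,b) in dict(round=(263,66),square=(210,124),oblong=(316,123),floor=(230,60)).items(): print(k,"z",np.median(P[b-4:b+5,a-4:a+5,2]).round(1))
m=((P[...,2]>26)&(P[...,2]<50)&(abs(P[...,0]-594)<42)&(abs(P[...,1]-20)<45)&(d["depth"]>0)).astype(np.uint8)
c=max(cv2.findContours(m,0,1)[0],key=cv2.contourArea);zz=P[m>0][:,2];print("bowl rim z",np.percentile(zz,[10,50,80]).round(1))
X=plane(d,c.reshape(-1,2),np.percentile(zz,60))[:,:2].astype(np.float32); print(cv2.minEnclosingCircle(X),cv2.fitEllipse(X))
E
```

```text
90 round [521.1  15.8 520.9  15.8  64.9  64.1  50.4]
90 square [600.5 -52.7 600.5 -52.7  59.8  61.5   3.8]
90 oblong [589.7  94.6 589.6  94.5  70.6  54.5   3.8]
130 round [521.3  15.9 521.5  16.4  65.3  64.3   3.8]
130 square [599.9 -52.8 599.8 -52.8  61.1  62.    3.8]
130 oblong [589.4  94.8 589.   94.4  71.9  55.2   3.9]
round z 8.3
square z 8.1
oblong z 8.2
floor z 5.4
bowl rim z [33.3 38.8 39.5]
((595.1236572265625, 19.92395782470703), 31.69698143005371) ((595.0772705078125, 19.809946060180664), (61.86186218261719, 62.11312484741211), 171.80142211914062)
```

Request:
{"fn": "drive_tool", "kwargs": {"targets": [[-0.4,0,-0.6,0,1],[-0.5,0,-1,0,1],[-0.5,0.1,-1,0,1],[-0.5,0.04,-1,0,1],[-0.5,0,-1,0,1],[-0.32,0,-1,0,1],[0,0,-0.7,0,1],[0,0,0,0,1],[0,0,0,0,1],[0,0,0,0,1]]}}

```text
t: 28.25
tool_pos: [597.3, 18.1, 77.8]
eef_rot: [3.141, 0.003, -3.076]
wrist_force: [0.1, 0.1, 0.5]
grip_width: 1.001
grip_force: 0.0
```

Request:
{"fn": "drive_tool", "kwargs": {"targets": [[-0.06,0,-0.6,0,1],[0,0,-0.8,0,1],[0,0,-0.7,0,1],[0,0,-0.4,0,1],[0,0,0,0,1],[0,0,0,0,1]]}}

```text
t: 28.85
tool_pos: [595.4, 17.5, 14.7]
eef_rot: [-3.142, 0.002, -3.077]
wrist_force: [0.4, -0.8, -0.4]
grip_width: 0.999
grip_force: 0.0
```

Request:
{"fn": "drive_tool", "kwargs": {"targets": [[0,0,-0.08,0,1],[0,0,0,0,0.8],[0,0,0,0,0.72],[0,0,0,0,0.66],[0,0,0,0,0.55],[0,0,0,0,0.55],[0,0,0,0,0.55],[0,0,0,0,0.55],[0,0,0,0,0.55]]}}

```text
t: 29.75
tool_pos: [594.7, 17.9, 12.1]
eef_rot: [3.141, 0.0, -3.077]
wrist_force: [-0.2, 1.4, 2.2]
grip_width: 0.691
grip_force: 30.0
```

Request:
{"fn": "drive_tool", "kwargs": {"targets": [[0,0,0.5,0,0.55],[0,0,1,0,0.55],[0,0,1,0,0.55],[0,0,1,0,0.55],[0,0,1,0,0.55],[0,-0.4,1,0,0.55],[0,-0.8,0,0,0.55],[0,-1,0,0,0.55],[0,-1,0,0,0.55],[0,-1,0,0,0.55],[0,-1,0,0,0.55],[0,-1,0,0,0.55]]}}

```text
t: 30.95
tool_pos: [593.7, -139.3, 149.6]
eef_rot: [-3.141, -0.001, -3.078]
wrist_force: [-0.0, 0.5, -2.0]
grip_width: 0.692
grip_force: 30.0
```

Request:
{"fn": "drive_tool", "kwargs": {"targets": [[0,-1,0,0,0.55],[0,-1,0,0,0.55],[0,-1,0,0,0.55],[0,-1,0,0,0.55],[0,-1,0,0,0.55],[0,-0.9,0,0,0.55],[0,-0.5,0,0,0.55],[0,0,0,0,0.55],[0,0,0,0,0.55],[0,0,0,0,0.55]]}}

```text
t: 31.95
tool_pos: [595.1, -295.2, 149.4]
eef_rot: [3.14, 0.0, -3.074]
wrist_force: [0.3, 0.3, -1.9]
grip_width: 0.684
grip_force: 30.0
```

```bash
cat >> h.py <<'E'
def pan(d,z=36,thr=170):
    g=(d["frame"].max(2)>thr).astype(np.uint8); g=cv2.morphologyEx(g,cv2.MORPH_OPEN,np.ones((5,5)))
    ref=proj(d,[[529,-300,z]])[0]
    for c in cv2.findContours(g,0,1)[0]:
        if cv2.contourArea(c)>500 and cv2.pointPolygonTest(c,tuple(map(float,ref)),False)>0:
            X=plane(d,cv2.convexHull(c).reshape(-1,2),z)[:,:2].astype(np.float32); return cv2.minEnclosingCircle(X),cv2.fitEllipse(X)
E
python3 - <<'E'
from h import *
o=ctrl.observe();print(o["tool_pos"],o["eef_rot"],o["wrist_force"])
d=get("wrist"); cv2.imwrite("pics/h.png",d["frame"]);np.savez("pics/h.npz",**d); print(pan(d))
P=pts(d);u,v=proj(d,[[529,-300,36]])[0].astype(int);print(u,v,np.median(P[v-9:v+9,u-9:u+9,2]))
E
```

```text
[ 595.06179764 -295.15484934  149.35216403] [ 3.13969924e+00  9.97256233e-06 -3.07434822e+00] [ 0.26633225  0.2516458  -1.93380543]
(((523.6317749023438, -302.5257263183594), 65.38853454589844), ((525.2910766601562, -301.41302490234375), (118.13623809814453, 128.95407104492188), 129.72579956054688))
254 125 37.21573681935141
```

View pics/h.png

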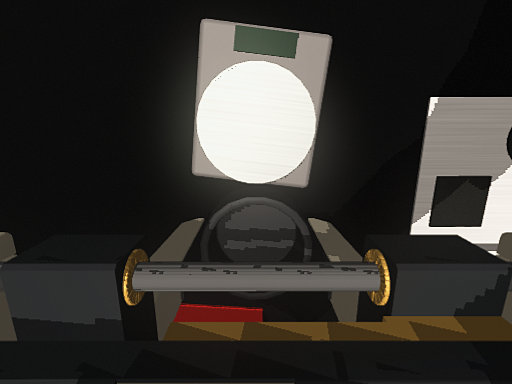

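The pan's circle is at (256,122) with radius about 60. The held bowl's rim spans columns 202–312, with its top at row 197. The bowl's known tool pose gives me the camera bias.

```bash
python3 - <<'E'
from h import *
d=dict(np.load("pics/h.npz"))
for t in (225,240,250): print(t,pan(d,36,t))
P=pts(d); zr=149.4-12.1+38
m=((P[...,2]>zr-10)&(P[...,2]<zr+8)&(d["depth"]>0)).astype(np.uint8); m[:,:195]=0;m[:,320:]=0;m[262:]=0
ys,xs=np.nonzero(m); 
for r in (205,215,225,235,245):
    c=xs[ys==r]; print(r,c.min() if len(c) else None,c.max() if len(c) else None)
g=d["frame"].max(2)
for r in (215,235): print(r,g[r,195:225].tolist(),g[r,295:320].tolist())
for uv in [(257,197),(202,240),(312,240)]: print(uv,plane(d,[uv],zr).round(1), P[uv[1],uv[0]].round(1))
E
```

```text
225 (((528.243408203125, -299.0303039550781), 59.357112884521484), ((528.205810546875, -299.0519104003906), (118.09259033203125, 118.34202575683594), 14.58727741241455))
240 (((528.1881713867188, -299.0899963378906), 59.17100143432617), ((527.5951538085938, -299.820068359375), (115.1471176147461, 118.50199890136719), 52.8485107421875))
250 None
205 219 293
215 211 300
225 205 306
235 195 319
245 196 315
215 [22, 23, 22, 22, 24, 23, 22, 23, 24, 24, 24, 25, 26, 22, 24, 28, 28, 30, 56, 66, 70, 73, 70, 67, 65, 62, 58, 57, 55, 52] [60, 59, 59, 52, 33, 26, 29, 25, 25, 24, 25, 23, 24, 23, 23, 21, 22, 20, 21, 21, 21, 21, 20, 23, 18]
235 [75, 34, 15, 17, 19, 19, 16, 27, 34, 35, 38, 36, 36, 35, 30, 22, 20, 22, 21, 19, 20, 23, 34, 39, 41, 39, 41, 40, 41, 40] [32, 23, 23, 22, 22, 22, 21, 31, 37, 40, 36, 34, 32, 31, 32, 20, 18, 20, 20, 18, 15, 71, 80, 79, 77]
(257, 197) [[ 564.9 -296.   175.3]] [ 564.9 -296.   175.4]
(202, 240) [[ 591.9 -325.   175.3]] [ 591.3 -324.7  176.5]
(312, 240) [[ 587.7 -263.5  175.3]] [ 588.3 -263.2  174. ]
```

Request:
{"fn": "drive_tool", "kwargs": {"targets": [[-0.5,-0.06,0,0,0.55],[-0.8,-0.1,0,0,0.55],[-0.8,0,0,0,0.55],[-0.6,0,-0.4,0,0.55],[0,0,-0.8,0,0.55],[0,0,-1,0,0.55],[0,0,-0.8,0,0.55],[0,0,-0.5,0,0.55],[0,0,-0.3,0,0.55],[0,0,0,0,0.55],[0,0,0,0,0.55]]}}

```text
t: 33.1
tool_pos: [527.8, -301.7, 55.1]
eef_rot: [-3.141, 0.001, -3.077]
wrist_force: [0.0, 0.6, -1.2]
grip_width: 0.687
grip_force: 30.0
```

Request:
{"fn": "drive_tool", "kwargs": {"targets": [[0,0.03,-0.24,0,0.55],[0,0,-0.1,0,0.55],[0,0,0,0,0.55],[0,0,0,0,0.55]]}}

```text
t: 33.5
tool_pos: [527.1, -300.9, 46.0]
eef_rot: [-3.141, 0.0, -3.077]
wrist_force: [0.2, 0.2, -1.4]
grip_width: 0.689
grip_force: 30.0
```

Request:
{"fn": "drive_tool", "kwargs": {"targets": [[0,0,-0.06,0,0.55],[0,0,-0.03,0,0.55],[0,0,0,0,0.55]]}}

```text
t: 33.8
tool_pos: [527.2, -301.0, 44.1]
eef_rot: [-3.141, 0.0, -3.077]
wrist_force: [-0.7, 1.1, 2.1]
grip_width: 0.689
grip_force: 30.0
```

Request:
{"fn": "drive_tool", "kwargs": {"targets": [[0,0,0,0,0.75],[0,0,0,0,0.85],[0,0,0,0,1],[0,0,0,0,1],[0,0,0,0,1],[0,0,0.5,0,1],[0,0,1,0,1],[0,0,1,0,1],[0.6,0,1,0,1],[1,0,1,0,1],[1,0,0.5,0,1],[0.4,0,0,0,1]]}}

```text
t: 35.0
tool_pos: [605.8, -300.6, 172.1]
eef_rot: [-3.139, 0.007, -3.075]
wrist_force: [0.5, 0.6, 0.7]
grip_width: 1.004
grip_force: 0.0
```

Request:
{"fn": "drive_tool", "kwargs": {"targets": [[0,0,0,0,1],[0,0,0,0,1],[0,0,0,0,1]]}}

```text
t: 35.3
tool_pos: [600.0, -301.1, 167.5]
eef_rot: [3.141, -0.003, -3.078]
wrist_force: [-0.3, -0.5, 0.4]
grip_width: 1.0
grip_force: 0.0
```

```bash
python3 - <<'E'
from h import *
o=ctrl.observe();print(o["tool_pos"],o["eef_rot"])
d=get("wrist"); np.savez("pics/i.npz",**d); print(pan(d,36,225))
g=(d["frame"].max(2)<150).astype(np.uint8)
P=pts(d); m=((P[...,2]>60)&(P[...,2]<78)&(abs(P[...,0]-528)<45)&(abs(P[...,1]+300)<45)&(d["depth"]>0)).astype(np.uint8)
c=max(cv2.findContours(m,0,1)[0],key=cv2.contourArea); X=plane(d,c.reshape(-1,2),70)[:,:2].astype(np.float32); print(cv2.minEnclosingCircle(X),np.median(P[m>0][:,2]))
cv2.imwrite("pics/i.png",d["frame"][0:260])
E
```

```text
[ 600.00187335 -301.13406631  167.4533851 ] [ 3.14066094 -0.00347579 -3.07832144]
(((528.02392578125, -298.98681640625), 59.47843551635742), ((528.0977783203125, -299.02801513671875), (118.17387390136719, 118.59770965576172), 29.922405242919922))
((527.7273559570312, -300.5699157714844), 31.844127655029297) 70.76321534882513
```

View pics/i.png

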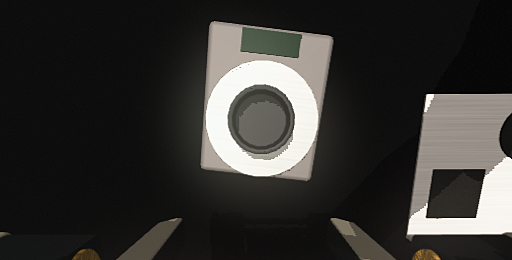

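The bowl sits centred on the pan, with its rim at (261,118) and the pan at (262,118). Camera and tool agree within about 0.5 mm here. I'll look at the pads again closer up, then at the side-tray containers.

Request:
{"fn": "drive_tool", "kwargs": {"targets": [[0,0.5,0,0,1],[0.15,1,0,0,1],[0.15,1,0,0,1],[0.15,1,0,0,1],[0.15,1,0,0,1],[0.15,1,0,0,1],[0.15,1,0,0,1],[0.15,1,0,0,1],[0.15,1,0,0,1],[0.15,1,0,0,1],[0.15,1,0,0,1],[0,1,0,0,1]]}}

```text
t: 36.55
tool_pos: [639.1, -11.2, 168.5]
eef_rot: [3.141, -0.0, -3.076]
wrist_force: [0.5, 1.2, -0.6]
grip_width: 0.999
grip_force: 0.0
```

Request:
{"fn": "drive_tool", "kwargs": {"targets": [[0,1,0,0,1],[0,0.6,0,0,1],[0,0,0,0,1],[0,0,0,0,1],[0,0,0,0,1],[0,0,0,0,1]]}}

```text
t: 37.15
tool_pos: [639.6, 24.5, 168.7]
eef_rot: [-3.14, -0.0, -3.08]
wrist_force: [0.7, 0.1, -0.3]
grip_width: 1.0
grip_force: 0.0
```

```bash
python3 - <<'E'
from h import *
o=ctrl.observe();print(o["tool_pos"],o["eef_rot"])
d=get("wrist"); np.savez("pics/j.npz",**d)
s={k:(*proj(d,[X])[0].astype(int),7) for k,X in dict(round=[521,15,7],square=[600,-54,7],oblong=[589.5,93,7]).items()}
print(s)
for t in(90,130):
  for k,v in darks(d,s,t).items(): print(t,k,np.round(v,1))
E
```

```text
[639.55597167  24.50583352 168.66248451] [-3.14038180e+00 -1.37883822e-04 -3.07985674e+00]
{'round': (np.int64(253), np.int64(76), 7), 'square': (np.int64(191), np.int64(144), 7), 'oblong': (np.int64(315), np.int64(143), 7)}
90 round [521.1  15.8 520.8  16.   64.8  64.3   3.5]
90 square [600.5 -52.9 600.5 -52.8  61.2  61.9   3.6]
90 oblong [589.8  94.8 589.8  94.8  71.8  54.    4. ]
130 round [521.2  15.8 521.1  15.7  65.9  64.5  30.4]
130 square [600.7 -53.1 600.9 -52.9  62.6  61.8   4.2]
130 oblong [589.9  94.7 589.8  94.6  71.5  55.5   3.6]
```

Request:
{"fn": "drive_tool", "kwargs": {"targets": [[0,0.5,0.3,0,1],[0,1,0.5,0,1],[0,1,0.5,0,1],[0,1,0.5,0,1],[0,1,0.5,0,1],[0,1,0.5,0,1],[0,1,0.5,0,1],[0,1,0.5,0,1],[0,1,0,0,1],[0,1,0,0,1],[0,1,0,0,1],[0,0.9,0,0,1]]}}

```text
t: 38.4
tool_pos: [638.9, 314.3, 264.2]
eef_rot: [3.14, 0.0, -3.076]
wrist_force: [1.0, -0.4, 0.6]
grip_width: 1.004
grip_force: 0.0
```

Request:
{"fn": "drive_tool", "kwargs": {"targets": [[0,0.6,0,0,1],[0,0,0,0,1],[0,0,0,0,1],[0,0,0,0,1],[0,0,0,0,1]]}}

```text
t: 38.9
tool_pos: [640.2, 324.8, 264.0]
eef_rot: [-3.141, 0.0, -3.079]
wrist_force: [-0.3, 0.1, -0.4]
grip_width: 0.998
grip_force: 0.0
```

```bash
python3 - <<'E'
from h import *
o=ctrl.observe();print(o["tool_pos"],o["eef_rot"])
d=get("wrist"); np.savez("pics/k.npz",**d); cv2.imwrite("pics/k.png",d["frame"])
for q in lids(d,(380,660,220,380),92,125): print(np.round(q,1))
E
```

```text
[640.17285155 324.81823315 263.97722816] [-3.14059377e+00  4.33677909e-04 -3.07941931e+00]
[603.1 299.  110.2  58.   41.3   3.4  34.8]
[512.7 312.5 105.5  53.   52.1   3.6  27. ]
[447.8 323.   99.4   6.5  49.    3.6  24.5]
```

View pics/k.png

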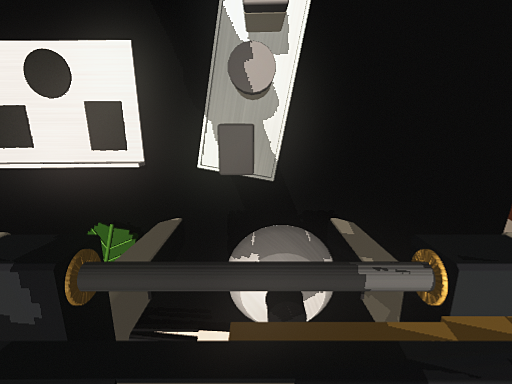

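The side-tray containers stand upright: jar (251,67), flask (237,148). The camera's y bias against the known release poses is about +0.5 mm. I'll check from the early images whether the containers stood centred on their pads at the start, in one montage.

```bash
python3 - <<'E'
from h import *
e=dict(np.load("pics/e.npz"));f=dict(np.load("pics/f.npz"))
def crop(d,X,s=5,w=26,h=28):
    u,v=proj(d,[X])[0].astype(int); u0,v0=max(u-w,0),max(v-h,0); print((u0,v0,s))
    g=d["frame"][v0:v0+2*h,u0:u0+2*w]; g=(255*(g/255.)**.5).astype(np.uint8)
    return cv2.resize(g,(2*w*s,2*h*s),interpolation=cv2.INTER_NEAREST)
a=crop(e,[590,93,20]);b=crop(e,[600,-55,20]);c=crop(f,[600,-55,20],s=5); 
cv2.imwrite("pics/m.png",np.hstack([a,b,c]))
E
```

```text
(np.int64(264), np.int64(126), 5)
(np.int64(179), np.int64(126), 5)
(np.int64(224), np.int64(158), 5)
```

View pics/m.png

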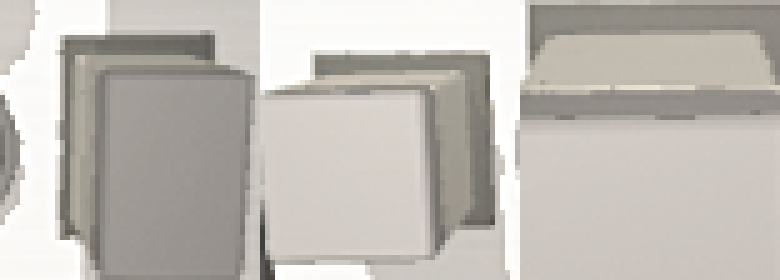

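The early images show the containers standing about 1–2 mm toward −y of their pad centres, so I'll aim at the measured pad centres. Next is the flask.

Request:
{"fn": "drive_tool", "kwargs": {"targets": [[-0.4,-0.26,-0.6,0,1],[-0.4,-0.26,-1,0,1],[-0.4,-0.26,-1,0,1],[-0.36,-0.26,-1,0,1],[0,0,-0.9,0,1],[0,0,0,0,1],[0,0,0,0,1],[0,0,0,0,1]]}}

```text
t: 39.75
tool_pos: [601.9, 301.1, 152.9]
eef_rot: [3.14, 0.003, -3.077]
wrist_force: [0.3, -0.3, 0.6]
grip_width: 0.997
grip_force: 0.0
```

Request:
{"fn": "drive_tool", "kwargs": {"targets": [[0,-0.06,-0.6,0,1],[0,0,-0.9,0,1],[0,0,-0.9,0,1],[0,0,-0.9,0,1],[0,0,-0.7,0,1],[0,0,-0.4,0,1],[0,0,0,0,1],[0,0,0,0,1]]}}

```text
t: 40.55
tool_pos: [601.6, 299.7, 42.4]
eef_rot: [3.141, 0.002, -3.077]
wrist_force: [0.8, 0.5, 0.0]
grip_width: 1.002
grip_force: 0.0
```

Request:
{"fn": "drive_tool", "kwargs": {"targets": [[-0.01,-0.04,0,0,1],[0,0,0,0,0.7],[0,0,0,0,0.5],[0,0,0,0,0.3],[0,0,0,0,0.3],[0,0,0,0,0.3],[0,0,0,0,0.3],[0,0,0,0,0.3],[0,0,0,0,0.3]]}}

```text
t: 41.45
tool_pos: [600.3, 298.3, 41.1]
eef_rot: [3.142, -0.0, -3.077]
wrist_force: [-0.1, 0.2, 0.8]
grip_width: 0.452
grip_force: 30.0
```

Request:
{"fn": "drive_tool", "kwargs": {"targets": [[0,0,0.6,0,0.3],[0,0,0.8,0,0.3],[0,0,0.8,0,0.3],[0,-0.5,0.8,0,0.3],[0,-1,0,0,0.3],[-0.1,-1,0,0,0.3],[-0.1,-1,0,0,0.3],[-0.1,-1,0,0,0.3],[-0.1,-1,0,0,0.3],[-0.08,-1,0,0,0.3],[0,-1,0,0,0.3],[0,-0.6,0,0,0.3]]}}

```text
t: 42.65
tool_pos: [588.4, 92.6, 117.0]
eef_rot: [-3.14, 0.0, -3.08]
wrist_force: [-0.1, -0.1, -3.4]
grip_width: 0.447
grip_force: 30.0
```

Request:
{"fn": "drive_tool", "kwargs": {"targets": [[0,0,0,0,0.3],[0,0,-0.3,0,0.3],[0,0,-0.6,0,0.3],[0,0,-0.6,0,0.3],[0,0,-0.5,0,0.3],[0,0,0,0,0.3],[0,0,0,0,0.3],[0,0,0,0,0.3]]}}

```text
t: 43.45
tool_pos: [588.9, 96.2, 66.7]
eef_rot: [3.141, 0.001, -3.076]
wrist_force: [1.2, -0.3, -1.9]
grip_width: 0.452
grip_force: 30.0
```

Request:
{"fn": "drive_tool", "kwargs": {"targets": [[-0.01,-0.07,-0.4,0,0.3],[0,0,-0.35,0,0.3],[0,0,0,0,0.3],[0,0,0,0,0.3],[0,0,0,0,0.3]]}}

```text
t: 43.95
tool_pos: [588.3, 93.9, 47.5]
eef_rot: [3.142, 0.0, -3.077]
wrist_force: [-0.7, -0.7, -1.6]
grip_width: 0.456
grip_force: 30.0
```

Request:
{"fn": "drive_tool", "kwargs": {"targets": [[0.01,0.02,-0.09,0,0.3],[0,0,-0.04,0,0.3],[0,0,0,0,0.3],[0,0,0,0,0.3]]}}

```text
t: 44.35
tool_pos: [588.3, 94.4, 44.2]
eef_rot: [-3.142, 0.0, -3.077]
wrist_force: [-1.1, -0.6, -2.1]
grip_width: 0.449
grip_force: 30.0
```

Request:
{"fn": "drive_tool", "kwargs": {"targets": [[0,0,-0.04,0,0.3],[0,0,0,0,0.3],[0,0,0,0,0.3]]}}

```text
t: 44.65
tool_pos: [588.5, 94.5, 44.0]
eef_rot: [3.142, 0.0, -3.077]
wrist_force: [-1.1, -0.5, 6.1]
grip_width: 0.45
grip_force: 30.0
```

Request:
{"fn": "drive_tool", "kwargs": {"targets": [[0,0,0,0,0.55],[0,0,0,0,0.7],[0,0,0,0,1],[0,0,0,0,1],[0,0,0,0,1],[0,0,0.5,0,1],[0,0,1,0,1],[0,0,1,0,1],[0,0,1,0,1],[0,0,1,0,1],[0,0,0.1,0,1],[0,0,0,0,1]]}}

```text
t: 45.85
tool_pos: [588.7, 94.5, 159.2]
eef_rot: [3.141, 0.002, -3.077]
wrist_force: [-0.1, -0.5, -0.6]
grip_width: 0.996
grip_force: 0.0
```

Request:
{"fn": "drive_tool", "kwargs": {"targets": [[-0.3,0.4,0,0,1],[-0.67,0.9,0,0,1],[-0.67,0.9,0,0,1],[-0.67,0.9,0,0,1],[-0.67,0.9,0,0,1],[-0.67,0.9,0,0,1],[-0.67,0.9,0,0,1],[-0.67,0.9,0,0,1],[-0.67,0.9,0,0,1],[-0.67,0.9,0,0,1],[-0.3,0.5,0,0,1],[0,0,0,0,1]]}}

```text
t: 47.05
tool_pos: [420.1, 321.7, 157.2]
eef_rot: [3.142, -0.002, -3.072]
wrist_force: [-0.3, -0.2, -0.0]
grip_width: 1.001
grip_force: 0.0
```

Request:
{"fn": "drive_tool", "kwargs": {"targets": [[0,0,0,0,1],[0,0,0,0,1],[0,0,0,0,1]]}}

```text
t: 47.35
tool_pos: [423.6, 317.9, 158.1]
eef_rot: [-3.141, 0.0, -3.08]
wrist_force: [-0.8, 0.6, -0.2]
grip_width: 0.999
grip_force: 0.0
```

Request:
{"fn": "drive_tool", "kwargs": {"targets": [[-0.05,0.1,-0.6,0,1],[0,0,-0.9,0,1],[0,0,-0.9,0,1],[0,0,-0.9,0,1],[0,0,-0.8,0,1],[0,0,-0.4,0,1],[0,0,-0.05,0,1],[0,0,0,0,1],[0,0,0,0,1]]}}

```text
t: 48.25
tool_pos: [422.1, 322.3, 45.3]
eef_rot: [3.141, 0.002, -3.077]
wrist_force: [-0.7, -0.8, 0.1]
grip_width: 1.003
grip_force: 0.0
```

Request:
{"fn": "drive_tool", "kwargs": {"targets": [[0,-0.04,-0.13,0,1],[0,0,0,0,0.8],[0,0,0,0,0.6],[0,0,0,0,0.5],[0,0,0,0,0.4],[0,0,0,0,0.4],[0,0,0,0,0.4],[0,0,0,0,0.4],[0,0,0,0,0.4]]}}

```text
t: 49.15
tool_pos: [421.3, 321.0, 41.1]
eef_rot: [3.142, -0.0, -3.077]
wrist_force: [0.9, -1.1, 1.0]
grip_width: 0.538
grip_force: 29.9
```

Request:
{"fn": "drive_tool", "kwargs": {"targets": [[0,0,0.6,0,0.4],[0,0,1,0,0.4],[0,0,1,0,0.4],[0,0,1,0,0.4],[0,0,1,0,0.4],[0,0,0.4,0,0.4],[0.2,-0.5,0,0,0.4],[0.5,-0.9,0,0,0.4],[0.5,-1,0,0,0.4],[0.5,-1,0,0,0.4],[0.5,-1,0,0,0.4],[0.5,-1,0,0,0.4]]}}

```text
t: 50.35
tool_pos: [488.3, 183.0, 164.3]
eef_rot: [-3.14, -0.004, -3.078]
wrist_force: [-0.1, 0.6, -1.8]
grip_width: 0.536
grip_force: 29.9
```

Request:
{"fn": "drive_tool", "kwargs": {"targets": [[0.5,-1,0,0,0.4],[0.5,-1,0,0,0.4],[0.5,-1,0,0,0.4],[0.5,-1,0,0,0.4],[0.5,-1,0,0,0.4],[0.5,-1,0,0,0.4],[0.5,-1,0,0,0.4],[0.4,-1,0,0,0.4],[0.1,-1,0,0,0.4],[0,-0.5,0,0,0.4],[0,0,0,0,0.4],[0,0,0,0,0.4]]}}

```text
t: 51.55
tool_pos: [588.0, -50.4, 165.3]
eef_rot: [3.14, -0.002, -3.076]
wrist_force: [1.1, -0.3, -2.5]
grip_width: 0.539
grip_force: 29.9
```

Request:
{"fn": "drive_tool", "kwargs": {"targets": [[0,0,0,0,0.4],[0,0,0,0,0.4]]}}

```text
t: 51.75
tool_pos: [588.7, -49.6, 166.1]
eef_rot: [3.141, -0.0, -3.074]
wrist_force: [0.6, -0.2, -1.4]
grip_width: 0.54
grip_force: 29.9
```

Request:
{"fn": "drive_tool", "kwargs": {"targets": [[0.45,-0.1,-0.6,0,0.4],[0,0,-1,0,0.4],[0,0,-1,0,0.4],[0,0,-0.9,0,0.4],[0,0,-0.6,0,0.4],[0,0,-0.4,0,0.4],[0,0,0,0,0.4],[0,0,0,0,0.4],[0,0,0,0,0.4]]}}

```text
t: 52.65
tool_pos: [601.0, -54.0, 54.8]
eef_rot: [-3.141, 0.002, -3.077]
wrist_force: [-0.7, -0.7, -1.3]
grip_width: 0.537
grip_force: 29.9
```

Request:
{"fn": "drive_tool", "kwargs": {"targets": [[-0.02,0.02,-0.25,0,0.4],[0,0,-0.1,0,0.4],[0,0,0,0,0.4],[0,0,0,0,0.4]]}}

```text
t: 53.05
tool_pos: [599.5, -53.6, 44.8]
eef_rot: [-3.142, -0.0, -3.077]
wrist_force: [-0.9, -0.4, -1.4]
grip_width: 0.534
grip_force: 29.9
```

Request:
{"fn": "drive_tool", "kwargs": {"targets": [[0.03,0,-0.03,0,0.4],[0,0,-0.02,0,0.4],[0,0,0,0,0.4]]}}

```text
t: 53.35
tool_pos: [600.6, -53.6, 44.2]
eef_rot: [-3.141, 0.001, -3.077]
wrist_force: [-0.7, -0.8, 2.4]
grip_width: 0.537
grip_force: 29.9
```

Request:
{"fn": "drive_tool", "kwargs": {"targets": [[0,0,0,0,0.65],[0,0,0,0,0.8],[0,0,0,0,1],[0,0,0,0,1],[0,0,0.5,0,1],[0,0,1,0,1],[0,0,1,0,1],[0,0,1,0,1],[0,0,1,0,1],[0.5,0.8,0.6,0,1],[0.8,1,0.6,0,1],[0.4,1,0.4,0,1]]}}

```text
t: 54.55
tool_pos: [644.6, 16.9, 198.8]
eef_rot: [-3.141, 0.004, -3.078]
wrist_force: [0.4, -0.1, -0.3]
grip_width: 1.002
grip_force: 0.0
```

Request:
{"fn": "drive_tool", "kwargs": {"targets": [[0,0.2,0,0,1],[0,0,0,0,1],[0,0,0,0,1],[0,0,0,0,1]]}}

```text
t: 54.95
tool_pos: [641.8, 18.9, 195.6]
eef_rot: [-3.14, -0.002, -3.08]
wrist_force: [0.1, 0.0, -0.4]
grip_width: 1.003
grip_force: 0.0
```

```bash
python3 - <<'E'
from h import *
o=ctrl.observe();print(o["tool_pos"],o["eef_rot"])
d=get("wrist"); np.savez("pics/n.npz",**d)
for q in lids(d,(480,660,-100,140),92,125): print(np.round(q,1))
g=d["frame"][30:210,150:400]; g=(255*(g/255.)**.5).astype(np.uint8)
for c,s in (((590,94.5),(36,27)),((600.3,-53),(31,31))): pass
cv2.imwrite("pics/n.png",cv2.resize(g,None,fx=3.2,fy=3.2,interpolation=cv2.INTER_NEAREST))
E
```

```text
[641.82911781  18.85342077 195.55040419] [-3.13996746e+00 -2.02866165e-03 -3.08004573e+00]
[602.1 -51.6 103.3  49.4  50.7   4.6  33.7]
[591.6  92.2 113.2  58.5  45.2   3.5  35.5]
```

View pics/n.png

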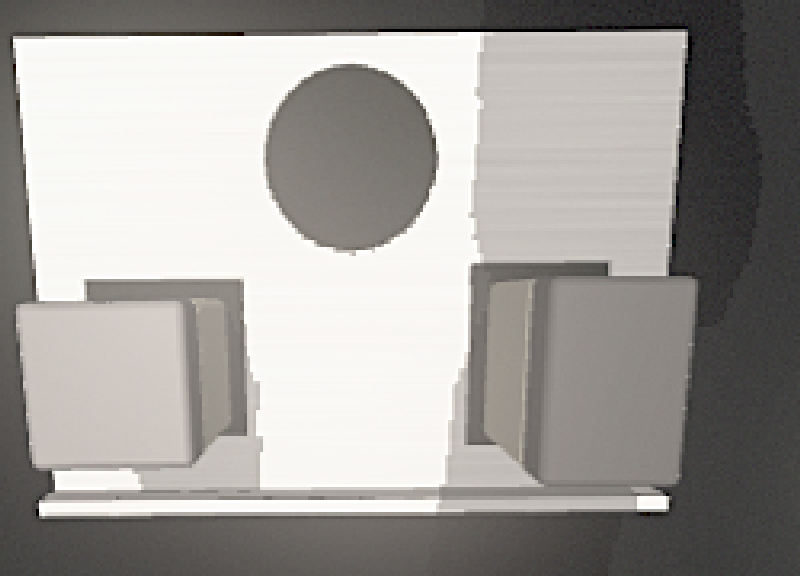

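The view shows the flask's −y rim and the canister's +y rim both at about 6 mm. The front rims need checking, so I'll compare expected corner pixels for centred containers with what I read here.

```bash
python3 - <<'E'
from h import *
d=dict(np.load("pics/n.npz"))
a=np.radians(3.8);R=np.array([[np.cos(a),-np.sin(a)],[np.sin(a),np.cos(a)]])
print((-d["R"].T@d["t"]).round(1))
def bx(c,w,h,z):
    X=np.array([[-w,-h],[-w,h],[w,h],[w,-h]])/2@R.T+c; return proj(d,np.c_[X,np.full(4,z)])
cr=lambda p:((p-[150,30]+.5)*3.2).round().tolist()
for n,c,w,h,H,pw,ph in(("flask",(589.8,94.7),60,42,112,72,54),("can",(600.6,-52.95),50,50,103,62,62)):
    print(n,"lid",cr(bx(c,w,h,H)),"base",cr(bx(c,w,h,7)),"pad",cr(bx(c,pw,ph,7)))
g=cv2.cvtColor(d["frame"],cv2.COLOR_BGR2GRAY)
fu,fv=bx((589.8,94.7),60,42,7)[0],0
for r in (150,160): print("row",r,g[r,290:325].tolist(), g[r,205:232].tolist())
for c in (325,335): print("col",c,g[105:125,c].tolist())
for c in (190,205): print("col",c,g[110:132,c].tolist())
E
```

```text
[573.7  15.5 363. ]
flask lid [[548.0, 268.0], [700.0, 268.0], [680.0, 481.0], [536.0, 481.0]] base [[486.0, 278.0], [593.0, 278.0], [584.0, 430.0], [481.0, 430.0]] pad [[472.0, 262.0], [610.0, 262.0], [597.0, 444.0], [466.0, 445.0]]
can lid [[12.0, 293.0], [185.0, 293.0], [193.0, 464.0], [28.0, 464.0]] base [[101.0, 296.0], [227.0, 295.0], [232.0, 422.0], [110.0, 422.0]] pad [[84.0, 280.0], [242.0, 279.0], [247.0, 436.0], [96.0, 437.0]]
row 150 [249, 196, 146, 149, 159, 135, 70, 53, 57, 55, 50, 74, 94, 92, 91, 91, 91, 91, 89, 90, 90, 88, 87, 116, 87, 53, 50, 52, 50, 55, 68, 75, 80, 86, 85] [169, 150, 127, 98, 64, 62, 63, 73, 91, 92, 92, 92, 93, 92, 94, 95, 80, 63, 62, 62, 59, 86, 154, 161, 153, 141, 245]
row 160 [254, 185, 144, 150, 158, 108, 59, 53, 55, 53, 47, 87, 93, 91, 91, 90, 91, 89, 89, 91, 89, 88, 90, 117, 68, 49, 49, 50, 48, 62, 71, 78, 83, 82, 82] [161, 161, 140, 119, 81, 60, 59, 57, 94, 92, 89, 87, 88, 90, 89, 92, 96, 66, 60, 60, 58, 46, 150, 159, 144, 246, 246]
col 325 [147, 149, 151, 147, 147, 157, 129, 40, 31, 34, 31, 58, 72, 80, 86, 86, 85, 85, 85, 86]
col 335 [146, 149, 149, 144, 148, 159, 91, 29, 27, 30, 26, 56, 67, 77, 83, 82, 81, 81, 82, 82]
col 190 [243, 243, 243, 243, 242, 246, 255, 103, 62, 72, 72, 72, 68, 66, 131, 147, 162, 168, 167, 166, 165, 165]
col 205 [243, 242, 243, 243, 242, 250, 236, 89, 69, 76, 77, 76, 73, 77, 126, 142, 146, 148, 150, 149, 150, 152]
```

Rim estimates put the flask and canister within about 1 mm of their pad centres, so I'll leave them. Next is the jar.

Request:
{"fn": "drive_tool", "kwargs": {"targets": [[-0.3,0.6,0,0,1],[-0.43,1,0,0,1],[-0.43,1,0,0,1],[-0.43,1,0,0,1],[-0.43,1,0,0,1],[-0.43,1,0,0,1],[-0.43,1,0,0,1],[-0.43,1,-0.3,0,1],[-0.43,1,-0.5,0,1],[-0.43,1,-0.5,0,1],[-0.43,1,-0.3,0,1],[-0.43,1,0,0,1]]}}

```text
t: 56.2
tool_pos: [514.6, 312.5, 154.8]
eef_rot: [-3.141, -0.003, -3.076]
wrist_force: [0.6, 0.8, 0.3]
grip_width: 1.001
grip_force: 0.0
```

Request:
{"fn": "drive_tool", "kwargs": {"targets": [[-0.15,0.2,0,0,1],[0,0,0,0,1],[0,0,0,0,1],[0,0,0,0,1],[0,0,0,0,1]]}}

```text
t: 56.7
tool_pos: [514.3, 314.8, 156.4]
eef_rot: [-3.141, 0.001, -3.08]
wrist_force: [0.9, 0.7, -0.1]
grip_width: 0.997
grip_force: 0.0
```

Request:
{"fn": "drive_tool", "kwargs": {"targets": [[-0.05,-0.1,-0.6,0,1],[0,0,-0.9,0,1],[0,0,-0.9,0,1],[0,0,-0.9,0,1],[0,0,-0.8,0,1],[0,0,-0.4,0,1],[0,0,0,0,1],[0,0,0,0,1],[0,0,0,0,1]]}}

```text
t: 57.6
tool_pos: [513.0, 314.3, 44.9]
eef_rot: [3.141, 0.002, -3.077]
wrist_force: [0.7, 0.2, -0.0]
grip_width: 1.002
grip_force: 0.0
```

Request:
{"fn": "drive_tool", "kwargs": {"targets": [[0,-0.08,-0.06,0,1],[0,0,0,0,0.8],[0,0,0,0,0.65],[0,0,0,0,0.55],[0,0,0,0,0.45],[0,0,0,0,0.45],[0,0,0,0,0.45],[0,0,0,0,0.45],[0,0,0,0,0.45]]}}

```text
t: 58.5
tool_pos: [512.0, 312.0, 42.1]
eef_rot: [3.142, -0.0, -3.077]
wrist_force: [-1.0, 0.2, 0.2]
grip_width: 0.578
grip_force: 30.0
```

Request:
{"fn": "drive_tool", "kwargs": {"targets": [[0,0,0.6,0,0.45],[0,0,1,0,0.45],[0,0,1,0,0.45],[0,0,1,0,0.45],[0,-0.4,1,0,0.45],[0,-0.8,0,0,0.45],[0,-1,0,0,0.45],[0,-1,0,0,0.45],[0.1,-1,0,0,0.45],[0.1,-1,0,0,0.45],[0.1,-1,0,0,0.45],[0.1,-1,0,0,0.45]]}}

```text
t: 59.7
tool_pos: [520.6, 128.9, 155.3]
eef_rot: [-3.14, -0.004, -3.078]
wrist_force: [-0.0, 0.3, -1.5]
grip_width: 0.579
grip_force: 30.0
```

Request:
{"fn": "drive_tool", "kwargs": {"targets": [[0,-1,0,0,0.45],[0,-1,0,0,0.45],[0,-1,0,0,0.45],[0,-1,0,0,0.45],[0,-0.65,0,0,0.45],[0,0,0,0,0.45],[0,0,0,0,0.45],[0,0,0,0,0.45],[0,0,0,0,0.45]]}}

```text
t: 60.6
tool_pos: [521.8, 17.1, 156.8]
eef_rot: [3.141, -0.001, -3.075]
wrist_force: [-0.0, -0.2, -2.7]
grip_width: 0.578
grip_force: 30.0
```

Request:
{"fn": "drive_tool", "kwargs": {"targets": [[0,-0.03,-0.6,0,0.45],[0,0,-0.9,0,0.45],[0,0,-0.9,0,0.45],[0,0,-0.9,0,0.45],[0,0,-0.6,0,0.45],[0,0,-0.3,0,0.45],[0,0,0,0,0.45],[0,0,0,0,0.45],[0,0,0,0,0.45]]}}

```text
t: 61.5
tool_pos: [522.9, 15.1, 53.0]
eef_rot: [-3.142, 0.002, -3.077]
wrist_force: [0.0, 1.0, -2.1]
grip_width: 0.577
grip_force: 30.0
```

Request:
{"fn": "drive_tool", "kwargs": {"targets": [[-0.02,0,-0.2,0,0.45],[0,0.01,-0.08,0,0.45],[0,0,0,0,0.45],[0,0,0,0,0.45]]}}

```text
t: 61.9
tool_pos: [521.5, 15.2, 45.1]
eef_rot: [-3.142, -0.0, -3.077]
wrist_force: [0.0, 0.3, -1.1]
grip_width: 0.577
grip_force: 30.0
```

Request:
{"fn": "drive_tool", "kwargs": {"targets": [[0,0,-0.03,0,0.45],[0,0,0,0,0.45],[0,0,0,0,0.45]]}}

```text
t: 62.2
tool_pos: [521.6, 15.2, 45.1]
eef_rot: [3.142, 0.0, -3.077]
wrist_force: [-1.4, -0.5, 5.3]
grip_width: 0.579
grip_force: 30.0
```

Request:
{"fn": "drive_tool", "kwargs": {"targets": [[0,0,0,0,0.65],[0,0,0,0,0.8],[0,0,0,0,1],[0,0,0,0,1],[0,0,0.5,0,1],[0,0,1,0,1],[0,0,1,0,1],[0,0,1,0,1],[0,0,1,0,1],[0,0,1,0,1],[-0.2,0,1,0,1],[-0.2,0,1,0,1]]}}

```text
t: 63.4
tool_pos: [511.3, 15.1, 233.8]
eef_rot: [-3.142, 0.001, -3.077]
wrist_force: [0.2, -1.0, -0.4]
grip_width: 1.0
grip_force: 0.0
```

Request:
{"fn": "drive_tool", "kwargs": {"targets": [[0,0,1,0,1],[0,0,1,0,1],[0,0,1,0,1],[0,0,1,0,1],[0,0,0,0,1],[0,0,0,0,1],[0,0,0,0,1]]}}

```text
t: 64.1
tool_pos: [510.6, 15.2, 330.9]
eef_rot: [-3.142, -0.002, -3.077]
wrist_force: [-0.2, -0.1, -0.2]
grip_width: 0.999
grip_force: 0.0
```

```bash
python3 - <<'E'
from h import *
o=ctrl.observe();print(o["tool_pos"],o["eef_rot"],o["t"])
d=get("wrist"); np.savez("pics/p.npz",**d)
g=(255*(d["frame"]/255.)**.5).astype(np.uint8)[110:250,165:325]
s=get("side"); S=(255*(s["frame"]/255.)**.7).astype(np.uint8)[120:260,235:355]
a=cv2.resize(g,None,fx=2.8,fy=2.8,interpolation=cv2.INTER_CUBIC);b=cv2.resize(S,None,fx=2.8,fy=2.8,interpolation=cv2.INTER_CUBIC)
cv2.imwrite("pics/p.png",np.hstack([a,b]))
for q in lids(d,(480,660,-100,140),92,125): print(np.round(q,1))
a=np.radians(3.8);R=np.array([[np.cos(a),-np.sin(a)],[np.sin(a),np.cos(a)]])
for nm,c,w,h,pw,ph in(("flask",(589.8,94.7),60,42,72,54),("can",(600.6,-52.95),50,50,62,62)):
    for (w_,h_,z) in((w,h,7),(pw,ph,7)):
        X=np.array([[-w_,-h_],[-w_,h_]])/2@R.T+c; print(nm,((proj(d,np.c_[X,[z,z]])-[165,110]+.5)*2.8).round(1).tolist())
E
```

```text
[510.60640413  15.16070338 330.9138798 ] [-3.14154390e+00 -2.44608764e-03 -3.07688280e+00] 64.1
[599.4 -52.6 103.1  50.8  50.4   3.7  34.6]
[587.1  92.9 113.   64.1  44.    3.6  37.6]
[519.3  15.2 108.2  53.3  52.6   3.7  27.5]
flask [[334.9, 230.6], [398.2, 230.5]]
flask [[326.0, 221.8], [407.7, 221.7]]
can [[106.1, 239.6], [181.2, 239.5]]
can [[96.6, 230.8], [190.1, 230.7]]
```

View pics/p.png

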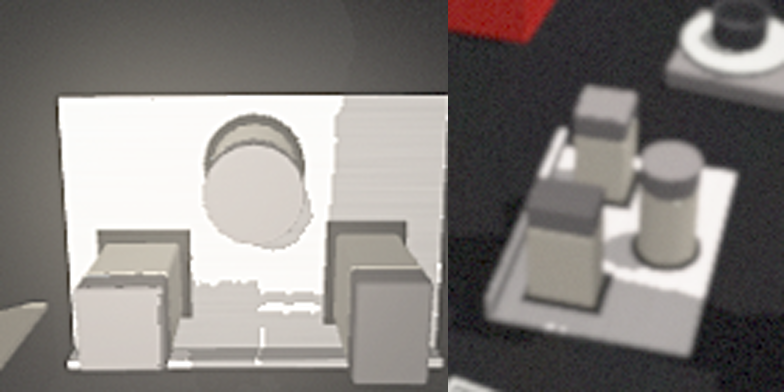

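The left half shows the jar's front rim even around (254,120), and the canister and flask front rims at rows 231–243 and 222–235. The right half shows all three upright and the bowl on the pan. I'll take sub-pixel rim widths.

```bash
python3 - <<'E'
from h import *
d=dict(np.load("pics/p.npz")); g=cv2.cvtColor(d["frame"],cv2.COLOR_BGR2GRAY)
print("flask col 296,301",g[184:200,296].tolist(),g[184:200,301].tolist())
print("can col 212,222",g[186:204,212].tolist(),g[186:204,222].tolist())
print("flask row196",g[196,276:318].tolist()); print("can row 199",g[199,194:240].tolist())
print("jar col 255",g[145:165,255].tolist());print("jar row 160",g[160,232:280].tolist())
print("pred pad front row flask",proj(d,[[553.9,92.3,7],[559.9,92.7,7]]).round(1).tolist(),"can",proj(d,[[569.7,-55,7],[575.7,-54.6,7]]).round(1).tolist(),"jar",proj(d,[[488.2,13.6,7],[494.2,14,7]]).round(1).tolist())
E
```

```text
flask col 296,301 [162, 164, 165, 171, 140, 58, 49, 53, 51, 69, 102, 102, 101, 102, 101, 101] [161, 165, 163, 168, 138, 56, 48, 50, 48, 68, 100, 101, 99, 100, 100, 100]
can col 212,222 [247, 247, 248, 249, 254, 244, 94, 67, 76, 74, 65, 147, 148, 146, 147, 148, 148, 146] [247, 247, 248, 249, 254, 243, 96, 68, 77, 75, 82, 150, 151, 149, 148, 148, 148, 148]
flask row196 [246, 247, 247, 253, 244, 111, 46, 56, 62, 98, 103, 103, 102, 103, 103, 103, 101, 102, 102, 102, 101, 100, 99, 100, 100, 99, 100, 99, 99, 98, 99, 103, 83, 33, 148, 162, 157, 154, 153, 155, 154, 153]
can row 199 [247, 247, 247, 248, 255, 211, 81, 100, 143, 147, 144, 143, 146, 145, 146, 145, 146, 146, 146, 146, 147, 146, 147, 148, 149, 148, 149, 149, 149, 149, 149, 150, 151, 138, 113, 81, 74, 72, 68, 255, 255, 249, 248, 248, 248, 248]
jar col 255 [253, 248, 249, 250, 255, 157, 59, 61, 62, 118, 149, 149, 148, 152, 105, 78, 91, 185, 182, 179]
jar row 160 [248, 248, 248, 247, 248, 251, 255, 193, 74, 64, 69, 91, 136, 152, 152, 157, 143, 133, 124, 94, 86, 86, 81, 78, 80, 84, 82, 81, 107, 99, 117, 135, 134, 129, 126, 95, 67, 63, 53, 150, 255, 255, 251, 249, 249, 249, 249, 249]
pred pad front row flask [[295.5, 188.7], [295.4, 191.9]] can [[215.7, 191.9], [215.8, 195.1]] jar [[255.4, 150.2], [255.4, 153.6]]
```

```bash
python3 - <<'E'
from h import *
def show(n,things):
    d=dict(np.load(f"pics/{n}.npz")); g=cv2.cvtColor(d["frame"],cv2.COLOR_BGR2GRAY)
    for nm,(x,y) in things.items():
        a=proj(d,[[x,y,7]])[0]; b=proj(d,[[x+6,y+.4,7]])[0]; c=int(round(a[0])); r=int(round(a[1]))
        print(n,nm,"col",c,"pred",a.round(1)[1],b.round(1)[1],"from",r-3,g[r-3:r+12,c].tolist(),g[r-3:r+12,c-4].tolist())
show("d",dict(flask=(553.9,92.3),jar=(488.2,13.6)))
show("p",dict(flask=(553.9,92.3),can=(569.7,-55),jar=(488.2,13.6)))
d=dict(np.load("pics/p.npz")); g=cv2.cvtColor(d["frame"],cv2.COLOR_BGR2GRAY)
for r in (192,193,194): print(r,"flask",276,g[r,276:318].tolist())
for r in (195,196,197): print(r,"can",194,g[r,194:240].tolist())
E
```

```text
d flask col 269 pred 196.7 199.8 from 194 [249, 255, 245, 88, 58, 64, 56, 144, 144, 142, 141, 142, 143, 142, 143] [249, 255, 245, 86, 59, 64, 56, 145, 145, 142, 142, 142, 143, 144, 143]
d jar col 227 pred 159.0 162.4 from 156 [248, 251, 255, 128, 55, 62, 59, 148, 147, 144, 142, 142, 142, 142, 112] [248, 249, 255, 254, 92, 56, 63, 89, 149, 149, 146, 146, 148, 144, 85]
p flask col 296 pred 188.7 191.9 from 186 [165, 171, 140, 58, 49, 53, 51, 69, 102, 102, 101, 102, 101, 101, 101] [165, 171, 141, 60, 51, 56, 52, 72, 103, 104, 101, 101, 103, 103, 102]
p can col 216 pred 191.9 195.1 from 189 [249, 255, 243, 96, 68, 76, 75, 64, 148, 150, 147, 149, 148, 148, 148] [249, 254, 244, 94, 67, 76, 74, 65, 147, 148, 146, 147, 148, 148, 146]
p jar col 255 pred 150.2 153.6 from 147 [249, 250, 255, 157, 59, 61, 62, 118, 149, 149, 148, 152, 105, 78, 91] [249, 248, 254, 255, 117, 55, 65, 60, 152, 152, 149, 152, 150, 94, 75]
192 flask 276 [246, 246, 246, 249, 255, 155, 44, 57, 59, 60, 58, 56, 55, 53, 55, 53, 52, 54, 52, 51, 51, 50, 49, 48, 49, 48, 47, 46, 45, 45, 47, 46, 44, 36, 116, 160, 161, 159, 160, 
[... 383 characters left out ...]
 32, 113, 157, 160, 159, 159, 157, 156, 157]
195 can 194 [247, 247, 247, 250, 255, 179, 67, 67, 72, 72, 73, 72, 73, 73, 72, 73, 73, 75, 74, 74, 76, 75, 75, 75, 75, 75, 75, 75, 75, 76, 75, 76, 75, 78, 78, 79, 80, 72, 61, 255, 254, 248, 248, 248, 247, 248]
196 can 194 [247, 247, 247, 250, 255, 177, 65, 64, 68, 66, 64, 63, 63, 63, 64, 65, 64, 64, 65, 65, 64, 66, 64, 77, 82, 83, 82, 80, 82, 84, 82, 83, 85, 87, 76, 76, 78, 73, 62, 255, 255, 249, 248, 248, 248, 248]
197 can 194 [246, 246, 246, 248, 255, 211, 87, 58, 89, 137, 146, 145, 146, 146, 147, 148, 147, 148, 147, 147, 149, 149, 148, 149, 149, 150, 149, 149, 150, 150, 150, 151, 152, 152, 112, 80, 77, 73, 67, 255, 253, 247, 247, 246, 246, 246]
```

Flask and canister sit about 2 mm too far in +x, and the canister about 1.3 mm too far in −y. There's time, so I'll regrip each and nudge it. Canister first.

Request:
{"fn": "drive_tool", "kwargs": {"targets": [[0.4,-0.3,-0.6,0,1],[0.5,-0.4,-1,0,1],[0.5,-0.4,-1,0,1],[0.5,-0.4,-1,0,1],[0.5,-0.4,-1,0,1],[0.5,-0.4,-1,0,1],[0.5,-0.4,-1,0,1],[0.2,-0.06,-0.4,0,1],[0,0,0,0,1],[0,0,0,0,1],[0,0,0,0,1],[0,0,0,0,1]]}}

```text
t: 65.4
tool_pos: [601.9, -53.3, 158.3]
eef_rot: [-3.142, 0.002, -3.076]
wrist_force: [-0.1, 0.0, -0.1]
grip_width: 1.001
grip_force: 0.0
```

Request:
{"fn": "drive_tool", "kwargs": {"targets": [[-0.03,0,-0.6,0,1],[0,0,-0.9,0,1],[0,0,-0.9,0,1],[0,0,-0.9,0,1],[0,0,-0.8,0,1],[0,0,-0.4,0,1],[0,0,0,0,1],[0,0,0,0,1],[0,0,0,0,1]]}}

```text
t: 66.3
tool_pos: [601.9, -53.9, 45.8]
eef_rot: [-3.141, 0.003, -3.077]
wrist_force: [0.1, 0.5, 0.1]
grip_width: 1.001
grip_force: 0.0
```

Request:
{"fn": "drive_tool", "kwargs": {"targets": [[0,0,0,0,0.8],[0,0,0,0,0.6],[0,0,0,0,0.5],[0,0,0,0,0.4],[0,0,0,0,0.4],[0,0,0,0,0.4],[0,0,0,0,0.4],[0,0,0,0,0.4]]}}

```text
t: 67.1
tool_pos: [600.8, -53.8, 44.4]
eef_rot: [-3.142, -0.0, -3.077]
wrist_force: [0.2, 1.1, 0.1]
grip_width: 0.539
grip_force: 29.9
```

Request:
{"fn": "drive_tool", "kwargs": {"targets": [[0,0,0.2,0,0.4],[0,0,0,0,0.4],[-0.09,0.05,0,0,0.4],[0,0,0,0,0.4],[0,0,0,0,0.4],[0,0,-0.1,0,0.4],[0,0,-0.08,0,0.4],[0,0,0,0,0.4],[0,0,0,0,0.4]]}}

```text
t: 68.0
tool_pos: [598.5, -52.6, 44.7]
eef_rot: [-3.142, -0.0, -3.077]
wrist_force: [-0.3, -0.7, -1.1]
grip_width: 0.538
grip_force: 29.9
```

Request:
{"fn": "drive_tool", "kwargs": {"targets": [[0,0,-0.03,0,0.4],[0,0,0,0,0.4],[0,0,0,0,0.4]]}}

```text
t: 68.3
tool_pos: [598.6, -52.6, 44.4]
eef_rot: [-3.141, 0.0, -3.077]
wrist_force: [0.5, -0.8, 0.1]
grip_width: 0.536
grip_force: 29.9
```

Request:
{"fn": "drive_tool", "kwargs": {"targets": [[0,0,-0.01,0,0.4],[0,0,0,0,0.6],[0,0,0,0,0.8],[0,0,0,0,1],[0,0,0,0,1],[0,0,0.5,0,1],[0,0,1,0,1],[0,0,1,0,1],[0,0,1,0,1],[0,0,1,0,1],[0,0.3,0.1,0,1],[-0.1,0.9,0,0,1]]}}

```text
t: 69.5
tool_pos: [596.8, -25.2, 160.4]
eef_rot: [-3.139, 0.003, -3.082]
wrist_force: [-0.3, 1.5, -0.7]
grip_width: 0.998
grip_force: 0.0
```

Request:
{"fn": "drive_tool", "kwargs": {"targets": [[-0.1,1,0,0,1],[-0.1,1,0,0,1],[-0.1,1,0,0,1],[0,1,0,0,1],[0,0.7,0,0,1],[0,0,0,0,1],[0,0,0,0,1],[0,0,0,0,1],[0,0,0,0,1]]}}

```text
t: 70.4
tool_pos: [588.7, 92.9, 158.9]
eef_rot: [-3.14, -0.0, -3.08]
wrist_force: [-0.4, 0.5, 0.4]
grip_width: 1.002
grip_force: 0.0
```

Request:
{"fn": "drive_tool", "kwargs": {"targets": [[0,0.02,-0.6,0,1],[0,0,-0.9,0,1],[0,0,-0.9,0,1],[0,0,-0.9,0,1],[0,0,-0.8,0,1],[0,0,-0.4,0,1],[0,0,0,0,1],[0,0,0,0,1],[0,0,0,0,1]]}}

```text
t: 71.3
tool_pos: [589.6, 95.4, 47.6]
eef_rot: [3.141, 0.002, -3.077]
wrist_force: [0.7, 0.1, -0.4]
grip_width: 1.001
grip_force: 0.0
```

Request:
{"fn": "drive_tool", "kwargs": {"targets": [[0,0,0,0,0.7],[0,0,0,0,0.5],[0,0,0,0,0.3],[0,0,0,0,0.3],[0,0,0,0,0.3],[0,0,0,0,0.3],[0,0,0,0,0.3],[0,0,0,0,0.3],[0,0,0,0,0.3]]}}

```text
t: 72.2
tool_pos: [588.6, 95.1, 46.4]
eef_rot: [-3.141, -0.0, -3.077]
wrist_force: [-0.6, -1.1, -0.8]
grip_width: 0.455
grip_force: 30.0
```

Request:
{"fn": "drive_tool", "kwargs": {"targets": [[0,0,0.2,0,0.3],[0,0,0,0,0.3],[-0.09,-0.05,0,0,0.3],[0,0,0,0,0.3],[0,0,0,0,0.3],[0,0,-0.1,0,0.3],[0,0,-0.09,0,0.3],[0,0,0,0,0.3],[0,0,0,0,0.3]]}}

```text
t: 73.1
tool_pos: [586.2, 94.2, 46.4]
eef_rot: [-3.142, -0.0, -3.077]
wrist_force: [0.2, 0.3, -2.1]
grip_width: 0.454
grip_force: 30.0
```

Request:
{"fn": "drive_tool", "kwargs": {"targets": [[0,0,-0.03,0,0.3],[0,0,-0.01,0,0.3],[0,0,0,0,0.3],[0,0,0,0,0.3]]}}

```text
t: 73.5
tool_pos: [586.2, 94.2, 46.3]
eef_rot: [3.142, 0.0, -3.077]
wrist_force: [-1.5, -0.4, 5.0]
grip_width: 0.448
grip_force: 30.0
```

Request:
{"fn": "drive_tool", "kwargs": {"targets": [[0,0,0,0,0.55],[0,0,0,0,0.7],[0,0,0,0,1],[0,0,0,0,1],[0,0,0,0,1],[0,0,0.5,0,1],[0,0,1,0,1],[0,0,1,0,1],[0,0,1,0,1],[0,0,1,0,1],[-0.3,-0.3,1,0,1],[-0.5,-0.5,1,0,1]]}}

```text
t: 74.7
tool_pos: [566.6, 75.1, 210.1]
eef_rot: [3.141, 0.002, -3.075]
wrist_force: [0.2, -0.5, 0.4]
grip_width: 0.998
grip_force: 0.0
```

Request:
{"fn": "drive_tool", "kwargs": {"targets": [[-0.6,-0.6,1,0,1],[-0.6,-0.6,1,0,1],[-0.6,-0.6,1,0,1],[-0.4,-0.4,1,0,1],[0,-0.2,0.8,0,1],[0,0,0,0,1],[0,0,0,0,1],[0,0,0,0,1],[0,0,0,0,1]]}}

```text
t: 75.6
tool_pos: [510.7, 14.8, 326.8]
eef_rot: [3.142, -0.003, -3.076]
wrist_force: [0.3, -0.6, 0.0]
grip_width: 0.997
grip_force: 0.0
```

```bash
python3 - <<'E'
from h import *
o=ctrl.observe();print(o["tool_pos"],o["t"])
d=get("wrist"); np.savez("pics/q.npz",**d); g=cv2.cvtColor(d["frame"],cv2.COLOR_BGR2GRAY)
for nm,(x,y) in dict(flask=(553.9,92.3),can=(569.7,-55),jar=(488.2,13.6)).items():
    a=proj(d,[[x,y,7]])[0]; b=proj(d,[[x+6,y+.4,7]])[0]; c=int(round(a[0])); r=int(round(a[1]))
    print(nm,"col",c,"pred",a.round(1)[1],b.round(1)[1],"from",r-3,g[r-3:r+10,c].tolist())
    if nm!="jar":
        for rr in (r+4,r+5): print(" row",rr,"from",c-26,g[rr,c-26:c+27].tolist())
for q in lids(d,(480,660,-100,140),92,125): print(np.round(q,1))
s=get("side"); cv2.imwrite("pics/q.png",cv2.resize(s["frame"][90:330,190:390],None,fx=2.4,fy=2.4))
E
```

```text
[510.74389738  14.76300996 326.76416397] 75.6
flask col 296 pred 189.3 192.5 from 186 [166, 165, 178, 81, 49, 51, 48, 103, 103, 102, 101, 102, 102]
 row 193 from 270 [163, 161, 157, 150, 139, 247, 249, 246, 246, 248, 255, 160, 47, 55, 59, 62, 97, 106, 105, 105, 104, 104, 103, 103, 104, 103, 103, 101, 103, 102, 102, 101, 100, 101, 100, 100, 102, 72, 48, 39, 50, 154, 163, 159, 158, 157, 156, 157, 157, 156, 157, 159, 169]
 row 194 from 270 [167, 164, 152, 253, 255, 253, 250, 248, 248, 251, 255, 177, 56, 54, 57, 80, 104, 106, 106, 105, 104, 105, 103, 104, 105, 103, 103, 104, 103, 102, 102, 102, 101, 100, 101, 100, 102, 102, 72, 42, 48, 153, 164, 159, 157, 155, 156, 156, 155, 154, 152, 156, 175]
can col 216 pred 192.5 195.7 from 189 [248, 251, 255, 125, 66, 75, 72, 102, 148, 149, 148, 148, 147]
 row 196 from 190 [254, 247, 247, 247, 247, 247, 247, 250, 255, 156, 54, 68, 68, 76, 96, 97, 98, 97, 100, 100, 102, 100, 99, 102, 100, 102, 102, 100, 99, 120, 125, 124, 124, 124, 125, 125, 126, 129, 124, 88, 76, 73, 63, 255, 255, 249, 248, 248, 248, 248, 248, 248, 248]
 row 197 from 190 [255, 248, 247, 247, 246, 247, 247, 250, 255, 156, 52, 63, 91, 137, 147, 146, 146, 146, 146, 147, 146, 149, 147, 149, 148, 149, 148, 149, 148, 151, 151, 150, 150, 149, 150, 151, 151, 155, 144, 104, 80, 73, 62, 255, 254, 248, 248, 247, 247, 247, 247, 247, 247]
jar col 256 pred 150.5 153.9 from 148 [248, 255, 245, 85, 56, 62, 80, 147, 148, 145, 149, 133, 82]
[597.7 -51.3 103.1  50.3  50.5   3.8  34.2]
[585.4  92.6 112.9  63.3  43.9   3.8  37.8]
[519.9  14.9 108.3  52.9  52.1   3.8  27.4]
```

View pics/q.png

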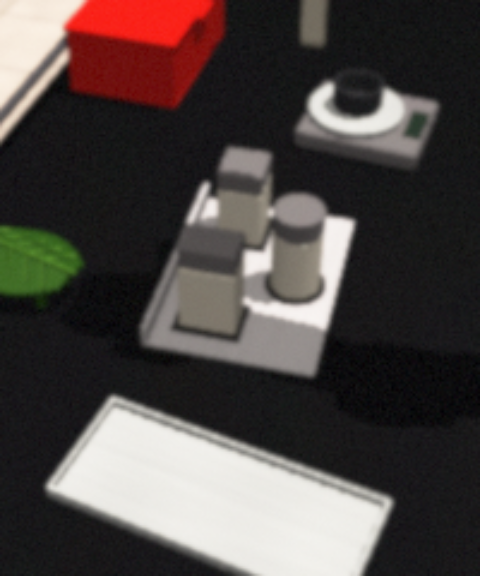

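All three containers stand upright and centred on their pads, the bowl is on the pan, and the side tray is empty. Handing in.

```bash
python3 -c "
from bench import hand_in
print(hand_in())"
```

```text
the job is handed in; nothing more can be done
None
```

The job is handed in at about 76 s: the bowl sits in the middle of the scale's pan (about 1.5 mm off), and the jar, canister and flask are back upright on their own pads, within about 1 mm of centre by camera. Nothing tipped, and the leaf hide was left alone.

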